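# Dock the specimen rack in its tapered dovetail way, load it and start the exposure test

### The job

First slide the blue specimen rack, narrow end of its dovetail leading, into the tapered dovetail way of the fixture until it wedges tight, and let go of it. Then hang every copper U-bend specimen on the mat astride the rack's narrow rail, upright, square to it and with a clear gap between neighbours, and when all hang there press the green start button fully down and let it come back up. The bottle and the beaker are to be left alone.

Things in the scene. Friction and masses are not known exactly. Their poses are not given: they have to be found in the camera images.
- fixture: Fixed dark steel base plate, 235 x 120 mm, 12 mm thick, x = -175 to +60 mm, carrying two aluminium jaws (x = -50 to +50 mm, 14 mm high). Origin on the bench under the way's middle; +x is the way the rack slides in, z up. The plate before the jaws (x = -175 to -50) is a bare level apron
- mouth (a point): Middle of the way's wide mouth, on the plate: fixture x = -50 mm, z = 12 mm. The jaws' facing sides are undercut (slot 10 mm wider at its floor than at its top) and converge along +x, 7.5 mm per side per 100 mm; slot floor 48 mm wide here, 33 mm at the far end; open at both ends, no end stop; friction about 0.35
- home (a point): Point on the plate (fixture x = y = 0, z = 12 mm, axes as the fixture's) where the rack's origin comes when its dovetail meets both jaws; a push of about 15 N there wedges it, within about 3 mm of this point
- rack: Blue loose rack with a steel rail, 0.6 to 1 kg. Origin at the centre of the underside of its dovetail key, on which it stands; z up, +x towards the key's narrow nose, which goes in first. Key x = -50 to +50 mm, 14 mm high, foot 48 mm wide at the rear, 33 mm at the nose, flanks leaning in like the jaws'. Lift it by the rail, gripped across y near x = 0
- rail_top (a point): Middle of the rail's top: rack x = 50 mm, y = 0, z = 60 mm, axes as the rack's. Rail: a level bar 12 mm wide, 12 mm high, 105 mm to either side along x, on two posts (12 x 12 mm, rack x = -38 and +42 mm). A specimen hangs with its crown on the rail, its feet 33 mm below this point
- heel_back (a point): Middle of the rear face of the rack's heel block, a place to push on: rack x = -74 mm, y = 0, z = 16 mm. Heel 40 mm wide, 14 mm thick, top at rack z = 26 mm; the rail begins 19 mm ahead of this face, its top 44 mm higher (push low, or the rack rears up). If the rack enters a little off line, one flank meets a jaw early; let go and pushed here along the way it centres itself
- ubend0: U-bend specimen: copper-coloured strip 3 mm thick, 34 mm wide, an upside-down U standing on its legs on the mat at first. 34 (x) by 36 (y) by 36 mm high, 90 g; 30 mm clear between the legs; flat crown, inner face 33 mm above the feet. Origin midway between the feet; z up, y from leg to leg (grip across y). 3 to 5 are present; absent ones read None
- ubend1: U-bend specimen: copper-coloured strip 3 mm thick, 34 mm wide, an upside-down U standing on its legs on the mat at first. 34 (x) by 36 (y) by 36 mm high, 90 g; 30 mm clear between the legs; flat crown, inner face 33 mm above the feet. Origin midway between the feet; z up, y from leg to leg (grip across y). 3 to 5 are present; absent ones read None
- ubend2: U-bend specimen: copper-coloured strip 3 mm thick, 34 mm wide, an upside-down U standing on its legs on the mat at first. 34 (x) by 36 (y) by 36 mm high, 90 g; 30 mm clear between the legs; flat crown, inner face 33 mm above the feet. Origin midway between the feet; z up, y from leg to leg (grip across y). 3 to 5 are present; absent ones read None
- ubend3: U-bend specimen: copper-coloured strip 3 mm thick, 34 mm wide, an upside-down U standing on its legs on the mat at first. 34 (x) by 36 (y) by 36 mm high, 90 g; 30 mm clear between the legs; flat crown, inner face 33 mm above the feet. Origin midway between the feet; z up, y from leg to leg (grip across y). 3 to 5 are present; absent ones read None
- ubend4: U-bend specimen: copper-coloured strip 3 mm thick, 34 mm wide, an upside-down U standing on its legs on the mat at first. 34 (x) by 36 (y) by 36 mm high, 90 g; 30 mm clear between the legs; flat crown, inner face 33 mm above the feet. Origin midway between the feet; z up, y from leg to leg (grip across y). 3 to 5 are present; absent ones read None
- mat: Fixed white mat, 205 x 200 x 4 mm, on which the specimens stand at the start (feet 4 mm above the bench). Origin under its centre
- control_box: Fixed grey control box, 100 x 120 x 50 mm, with the green start button on its top. Origin under its centre
- start_top (a point): Middle of the green start button's top face when up, 30 mm across; press straight down
- start (a joint): Travel of the start button in m: 0 up, 0.006 fully down, which takes 5 N; springs back
- bottle: Bystander: amber bottle with blue cap, 64 mm across, 150 mm tall. Origin under its centre
- beaker: Bystander: white open beaker, 70 mm across, 90 mm tall. Origin under its centre
Mind the look-alikes: they are no part of the job. Leave any pink or purple look-alike of the control_box alone.

How it is judged:
On the way, in this order (a step that is already met when the one before it is completed fails the run):
1. the rack is wedged home in the way and let go (x of rack in the frame of home between -0.003 and 0.02 m and y of rack in the frame of home between -0.003 and 0.003 m and z of rack in the frame of home between -0.003 and 0.003 m and angle between the x axis of rack and the x axis of fixture, either way round below 0.05 rad and angle between rack's own z axis and vertical below 0.04 rad and linear speed of rack below 0.02 m/s and contact force between the fingers and rack below 0.1 N), for 0.3 s.
2. every specimen hangs astride the rail, let go, none touching another (origins over 35.5 mm apart) (x of rack in the frame of home between -0.003 and 0.02 m and y of rack in the frame of home between -0.003 and 0.003 m and z of rack in the frame of home between -0.003 and 0.003 m and angle between the x axis of rack and the x axis of fixture, either way round below 0.05 rad and angle between rack's own z axis and vertical below 0.04 rad and linear speed of rack below 0.02 m/s and z of ubend0 in the frame of rail_top between -0.038 and -0.028 m and y of ubend0 in the frame of rail_top between -0.0115 and 0.0115 m and x of ubend0 in the frame of rail_top between -0.1 and 0.1 m and angle between each of ubend0, ubend1, ubend2, ubend3, ubend4's own z axis and vertical below 0.17 rad and angle between the x axis of each of ubend0, ubend1, ubend2, ubend3, ubend4 and the x axis of rack, either way round below 0.35 rad and linear speed of each of ubend0, ubend1, ubend2, ubend3, ubend4 below 0.03 m/s and z of ubend1 in the frame of rail_top between -0.038 and -0.028 m and y of ubend1 in the frame of rail_top between -0.0115 and 0.0115 m and x of ubend1 in the frame of rail_top between -0.1 and 0.1 m and z of ubend2 in the frame of rail_top between -0.038 and -0.028 m and y of ubend2 in the frame of rail_top between -0.0115 and 0.0115 m and x of ubend2 in the frame of rail_top between -0.1 and 0.1 m and z of ubend3 in the frame of rail_top between -0.038 and -0.028 m and y of ubend3 in the frame of rail_top between -0.0115 and 0.0115 m and x of ubend3 in the frame of rail_top between -0.1 and 0.1 m and z of ubend4 in the frame of rail_top between -0.038 and -0.028 m and y of ubend4 in the frame of rail_top between -0.0115 and 0.0115 m and x of ubend4 in the frame of rail_top between -0.1 and 0.1 m and distance between ubend0 and ubend1 above 0.0355 m and distance between each of ubend0, ubend1 and ubend2 above 0.0355 m and distance between each of ubend0, ubend1, ubend2 and ubend3 above 0.0355 m and distance between each of ubend0, ubend1, ubend2, ubend3 and ubend4 above 0.0355 m and contact force between the fingers and ubend0 below 0.1 N and contact force between the fingers and ubend1 below 0.1 N and contact force between the fingers and ubend2 below 0.1 N and contact force between the fingers and ubend3 below 0.1 N and contact force between the fingers and ubend4 below 0.1 N), for 0.3 s.
3. the start button is pressed fully down while all specimens hang (z of ubend0 in the frame of rail_top between -0.038 and -0.028 m and y of ubend0 in the frame of rail_top between -0.0115 and 0.0115 m and x of ubend0 in the frame of rail_top between -0.1 and 0.1 m and angle between each of ubend0, ubend1, ubend2, ubend3, ubend4's own z axis and vertical below 0.17 rad and angle between the x axis of each of ubend0, ubend1, ubend2, ubend3, ubend4 and the x axis of rack, either way round below 0.35 rad and linear speed of each of ubend0, ubend1, ubend2, ubend3, ubend4 below 0.03 m/s and z of ubend1 in the frame of rail_top between -0.038 and -0.028 m and y of ubend1 in the frame of rail_top between -0.0115 and 0.0115 m and x of ubend1 in the frame of rail_top between -0.1 and 0.1 m and z of ubend2 in the frame of rail_top between -0.038 and -0.028 m and y of ubend2 in the frame of rail_top between -0.0115 and 0.0115 m and x of ubend2 in the frame of rail_top between -0.1 and 0.1 m and z of ubend3 in the frame of rail_top between -0.038 and -0.028 m and y of ubend3 in the frame of rail_top between -0.0115 and 0.0115 m and x of ubend3 in the frame of rail_top between -0.1 and 0.1 m and z of ubend4 in the frame of rail_top between -0.038 and -0.028 m and y of ubend4 in the frame of rail_top between -0.0115 and 0.0115 m and x of ubend4 in the frame of rail_top between -0.1 and 0.1 m and distance between ubend0 and ubend1 above 0.0355 m and distance between each of ubend0, ubend1 and ubend2 above 0.0355 m and distance between each of ubend0, ubend1, ubend2 and ubend3 above 0.0355 m and distance between each of ubend0, ubend1, ubend2, ubend3 and ubend4 above 0.0355 m and value of joint start above 0.0045 m), for 0.05 s.
At the end, for the whole second after the job is handed in: Rack wedged: at most 3 mm short of home, 3 mm and 0.05 rad off line. Every specimen at rest with its crown on the rail, within 11 mm of its middle line, upright within 0.17 rad, square to it within 0.35 rad, origins over 35.5 mm apart. Start button pressed after that and up again (x of rack in the frame of home between -0.003 and 0.02 m and y of rack in the frame of home between -0.003 and 0.003 m and z of rack in the frame of home between -0.003 and 0.003 m and angle between the x axis of rack and the x axis of fixture, either way round below 0.05 rad and angle between rack's own z axis and vertical below 0.04 rad and linear speed of rack below 0.02 m/s and z of ubend0 in the frame of rail_top between -0.038 and -0.028 m and y of ubend0 in the frame of rail_top between -0.0115 and 0.0115 m and x of ubend0 in the frame of rail_top between -0.1 and 0.1 m and angle between each of ubend0, ubend1, ubend2, ubend3, ubend4's own z axis and vertical below 0.17 rad and angle between the x axis of each of ubend0, ubend1, ubend2, ubend3, ubend4 and the x axis of rack, either way round below 0.35 rad and linear speed of each of ubend0, ubend1, ubend2, ubend3, ubend4 below 0.03 m/s and z of ubend1 in the frame of rail_top between -0.038 and -0.028 m and y of ubend1 in the frame of rail_top between -0.0115 and 0.0115 m and x of ubend1 in the frame of rail_top between -0.1 and 0.1 m and z of ubend2 in the frame of rail_top between -0.038 and -0.028 m and y of ubend2 in the frame of rail_top between -0.0115 and 0.0115 m and x of ubend2 in the frame of rail_top between -0.1 and 0.1 m and z of ubend3 in the frame of rail_top between -0.038 and -0.028 m and y of ubend3 in the frame of rail_top between -0.0115 and 0.0115 m and x of ubend3 in the frame of rail_top between -0.1 and 0.1 m and z of ubend4 in the frame of rail_top between -0.038 and -0.028 m and y of ubend4 in the frame of rail_top between -0.0115 and 0.0115 m and x of ubend4 in the frame of rail_top between -0.1 and 0.1 m and distance between ubend0 and ubend1 above 0.0355 m and distance between each of ubend0, ubend1 and ubend2 above 0.0355 m and distance between each of ubend0, ubend1, ubend2 and ubend3 above 0.0355 m and distance between each of ubend0, ubend1, ubend2, ubend3 and ubend4 above 0.0355 m and value of joint start below 0.002 m); the robot touches nothing.
It fails at once if the bottle is moved by more than 20 mm or tipped (distance of bottle from where it was at the start of the episode above 0.02 m or angle between bottle's own z axis and vertical above 0.3 rad).
It fails at once if the beaker is moved by more than 20 mm or tipped (distance of beaker from where it was at the start of the episode above 0.02 m or angle between beaker's own z axis and vertical above 0.3 rad).
Of ubend0, ubend1, ubend2, ubend3, ubend4 only 3 to 5 are there at a start; the rules pass over those that are not, and their reading is None.
At some moment in a run one of rack may be knocked a few centimetres aside while the robot is not near it.
It also fails if it takes over 210 s, if anything falls off the work surface, if the arm or the gripper's body presses on something with over 40 N, if the wrist force passes 120 N, or if a joint passes its speed limit or range.

### The arm

A 6-joint arm with a two-finger parallel gripper is mounted at the origin on the work surface. World frame = base frame: x ahead of the robot, y to its left, z up, the work surface at z = 0. Lengths are in m, angles in rad, forces in N, time in s.
With the tool pointing down it reaches from about 0.375 to 0.925 m from the base axis. Payload 5.7 kg.
Tool frame: the origin (TCP) lies midway between the tips of the shut fingers; the grasp point (between the pads) lies 19 mm behind it (bot.grip_depth is the distance from the TCP to the grasp point, in m); z points along the fingers, y is the direction in which the jaws open and shut (so a half turn about z gives the same grasp; the last joint's range is limited). The gripper opens to 85 mm and grips with 20 to 120 N. Pads are 22 mm wide; open, the fingers measure 114 mm over their backs; the gripper's body (76 mm by 85 mm) begins 54 mm behind the grasp point. The pads swing forward as they close: fully open they stand 13 mm farther back than shut.
Start: joints at [-1.239, 0.359, 1.51, -0, 1.272, -0.115], TCP at [0.259, -0.541, 0.208] pointing down, gripper open.
Joint ranges: [-2.97, 2.97], [-1.01, 2.36], [0.21, 2.38], [-0.96, 4.11], [0.2, 2.71], [-2.98, 2.98]. Speed limits (rad/s): [2.39, 2.39, 3.14, 3.14, 3.14, 3.14].

### API

Orientations are given as a unit quaternion [w, x, y, z].
In Python, from station import bot, eyes gives the robot as it stands.
- The arm moves only by the shell command python3 -m creep 'ROWS'. ROWS is JSON, a list of rows, each a list of 3 entries, a list of its own where there are three numbers: the turn, a rotation vector about the tool's x, y, z in degrees, then the shift along the tool's x, y, z in mm, then the opening, from 0 (shut) to 1 (fully open). A call has 1 to 12 rows; each row shifts and turns the commanded pose from where the row before left it, along the tool's axes as they then stand; what a row does not reach is not made up. A row lasts 1/8 s, in which the tool goes at most 62.5 mm and 10.7 degrees, less where a joint would pass 70% of its speed; a pose out of reach is approached as far as the arm can. A call with a gripper value outside its range is refused whole. The fingers move at their own pace and stop on an object; the grip force is fixed at half the most. Time passes only in rows, so rows that do not move let the fingers close. It gives the time, the measured TCP pose, the force and the opening at its end, in the units of the state.
- bot.sense(): the state, without advancing time (a new reading comes with each control period).
- eyes.grab_frame(name): name is "scene" or "top"; returns (picture, depth): 420x560x3 uint8, red, green, blue; 420x560 float32, m along the optical axis (not along the pixel's ray), 0 where there is no reading.
- eyes.calibration(name): a dict with "camera_matrix" (3x3 intrinsics, pixels), "rvec" (rotation vector, rad) and "tvec" (3), from world to camera coordinates, as OpenCV has them. Camera axes: x right, y down, z forward; pixel columns grow to the right and rows downward; lengths in m; the calibration is good to about 2 mm. A picture is of the moment at which its call begins. calibration takes no time and is no camera call.
- bot.hand_in(): hands the job in, once; it reports no verdict.
The state is a dict: "clock": time; "qpos": joint angles; "qd": joint speeds; "tau": joint torques, N m; "eef_pos": TCP position; "tcp_rot": TCP orientation; "force": force on the tool from outside, world axes, zero at the start; "ft_torque": the same for the moment, N m; "width": opening from 0.0 (shut) to 1.0 (fully open).
Only numpy, scipy, OpenCV 4.12 (cv2) and the standard library are available. Lean on these libraries where they do the work, as an engineer would, in place of code of your own. Each camera call takes 0.05 s, during which the arm holds its last target.

## Working session

There is one attempt and no reset: what is moved stays moved. The work goes in short steps, Python scripts to look and compute and a shell command to move; the robot and the scene stay as the last step left them, time stands still between calls to the robot, and variables do not carry over. Pictures are saved under pics/ and viewed, and the job is handed in when it is done.

```bash
ls; mkdir -p pics
python3 - <<'E'
from station import bot, eyes
import cv2
print(bot.sense())
for n in("scene","top"):
    p,d=eyes.grab_frame(n); cv2.imwrite(f"pics/{n}0.png",p[:,:,::-1]); print(eyes.calibration(n))
E
```

```text
pics
{'clock': 0.0, 'qpos': array([-1.23911737e+00,  3.59505698e-01,  1.51144634e+00, -7.35494052e-06,
        1.27250293e+00, -1.15083645e-01]), 'qd': array([-7.91639891e-04, -2.90016062e-04,  7.95731325e-04,  5.31072403e-04,
        6.95060798e-04,  3.66790869e-05]), 'tau': array([-2.20128226e-03, -5.27630246e+01, -2.78616911e+01, -4.66792499e-04,
        1.29917072e-02, -3.00325917e-05]), 'eef_pos': array([ 0.25898822, -0.54041351,  0.20684793]), 'tcp_rot': array([-9.25322647e-04,  9.75153309e-01,  2.21529132e-01, -1.04138660e-04]), 'force': array([ 0.1474234 , -0.17270126,  0.61049985]), 'ft_torque': array([-0.03948237,  0.00253615,  0.00319665]), 'width': 0.9961780821025397}
{'camera_matrix': array([[383.11871842,   0.        , 278.55597881],
       [  0.        , 383.11871842, 207.13749226],
       [  0.        ,   0.        ,   1.        ]]), 'rvec': array([ 2.17822223,  0.95446461, -0.40098064]), 'tvec': array([-0.44279515, -0.23237597,  1.24942843])}
{'camera_matrix': array([[493.51127934,   0.        , 276.67825356],
       [  0.        , 493.51127934, 199.8745703 ],
       [  0.        ,   0.        ,   1.        ]]), 'rvec': array([ 2.10731185, -2.1444146 ,  0.15037067]), 'tvec': array([0.04966552, 0.61768958, 1.45102181])}
```

View pics/scene0.png

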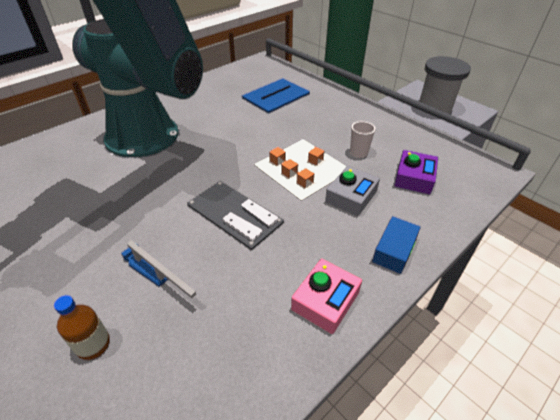

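View pics/top0.png

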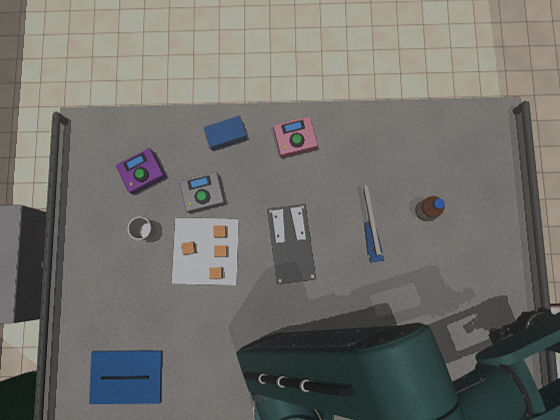

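```bash
cat > h.py <<'E'
import numpy as np, cv2
from station import bot, eyes
def cal(n):
    c=eyes.calibration(n); return c["camera_matrix"],cv2.Rodrigues(c["rvec"])[0],c["tvec"].reshape(3)
def grab(n):
    p,d=eyes.grab_frame(n); return p,d,cloud(n,d)
def cloud(n,d):
    K,R,t=cal(n); v,u=np.mgrid[0:420,0:560]
    c=np.dstack([(u-K[0,2])/K[0,0]*d,(v-K[1,2])/K[1,1]*d,d])
    return (c-t)@R
def atz(n,u,v,z):
    K,R,t=cal(n); r=R.T@np.array([(u-K[0,2])/K[0,0],(v-K[1,2])/K[1,1],1]); o=-R.T@t
    return o+r*(z-o[2])/r[2]
def proj(n,P):
    c=eyes.calibration(n); return cv2.projectPoints(np.float64(P).reshape(-1,1,3),c["rvec"],c["tvec"],c["camera_matrix"],None)[0].reshape(-1,2)
def crop(n,p,x0,y0,w,h,s,name):
    cv2.imwrite("pics/"+name,cv2.resize(p[y0:y0+h,x0:x0+w,::-1],None,fx=s,fy=s,interpolation=cv2.INTER_CUBIC))
def axis(pts):
    r=cv2.minAreaRect(np.float32(pts[:,:2])*1000); return r
E
python3 - <<'E'
from h import *
p,d,W=grab("top"); np.save("top0.npy",W)
crop("top",p,260,180,130,110,6,"t_a.png"); crop("top",p,160,160,100,130,5,"t_b.png")
p,d,W2=grab("scene"); np.save("scene0.npy",W2)
crop("scene",p,110,160,190,150,4,"s_a.png"); crop("scene",p,240,130,150,90,5,"s_b.png")
for u,v in [(290,240),(205,280),(372,200),(376,250),(220,231),(188,248),(220,251),(216,273),(202,197),(431,208)]: print(u,v,W[v,u].round(4))
E
```

```text
290 240 [0.4986 0.0006 0.0151]
205 280 [0.3813 0.2634 0.0058]
372 200 [ 0.6213 -0.2595 -0.004 ]
376 250 [ 0.4608 -0.2531  0.0602]
220 231 [0.5277 0.2131 0.04  ]
188 248 [0.4774 0.3094 0.0441]
220 251 [0.4668 0.2124 0.0438]
216 273 [0.4013 0.2244 0.0424]
202 197 [0.6283 0.2636 0.071 ]
431 208 [ 0.5754 -0.4068  0.1158]
```

View pics/t_a.png

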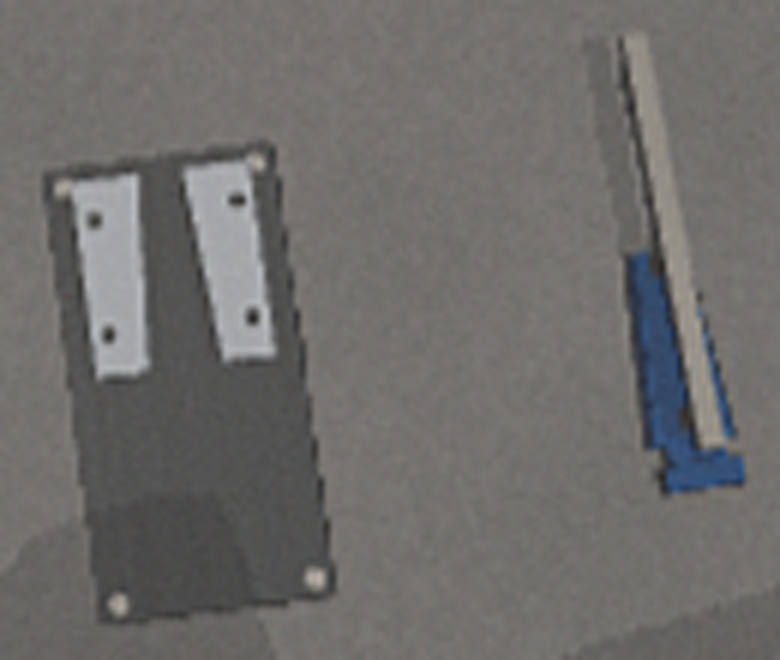

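View pics/t_b.png

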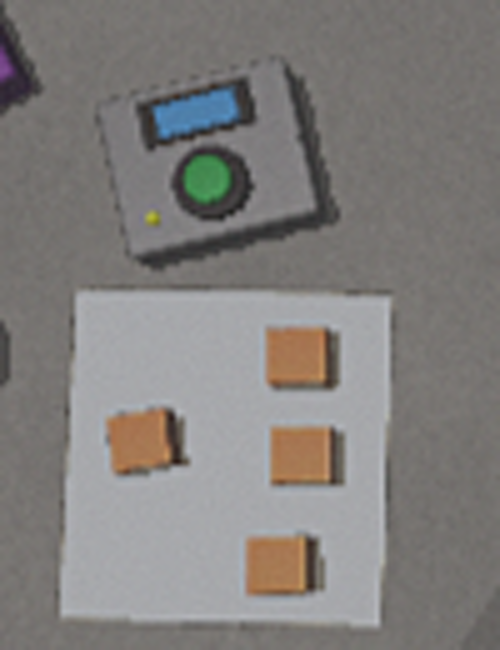

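View pics/s_a.png

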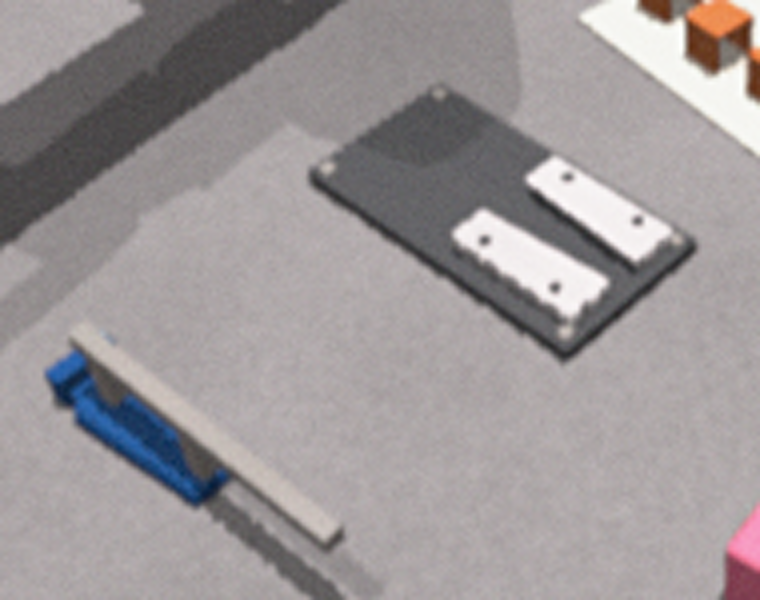

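View pics/s_b.png

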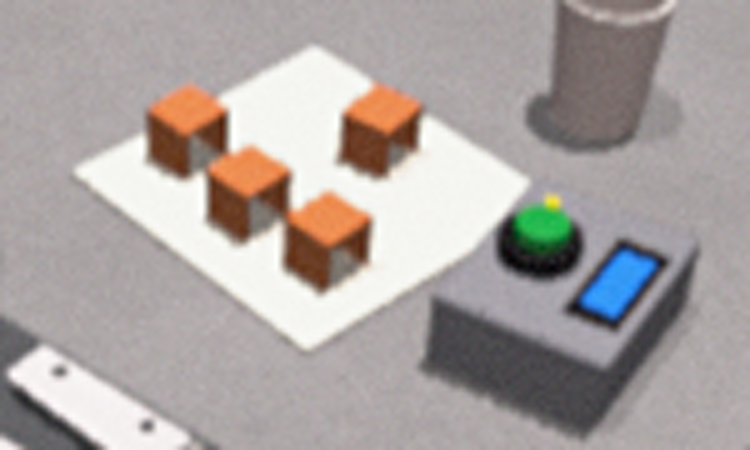

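```bash
cat >> h.py <<'E'
def need(x,y,z,hd):
    "move from measured pose to TCP x,y,z (m), tool-x heading deg; tool down"
    from scipy.spatial.transform import Rotation as Ro
    s=bot.sense(); q=s["tcp_rot"]; R=Ro.from_quat([q[1],q[2],q[3],q[0]]).as_matrix()
    cur=np.degrees(np.arctan2(R[1,0],R[0,0]))
    dl=(hd-cur+90)%180-90
    h=np.radians(cur+dl); T=np.array([[np.cos(h),np.sin(h),0],[np.sin(h),-np.cos(h),0],[0,0,-1]])
    rv=Ro.from_matrix(R.T@T).as_rotvec(degrees=True)
    e=np.array([x,y,z])-s["eef_pos"]
    print("t",round(s["clock"],2),"pos",s["eef_pos"].round(4),"hd",round(cur,2),"F",s["force"].round(1),"w",round(s["width"],3))
    print("turn",rv.round(2),"then shift mm (after turn)",(T.T@e*1000).round(1),"| (before turn)",(R.T@e*1000).round(1))
E
python3 - <<'E'
from h import *
W=np.load("top0.npy")
def q(X,Y,s,x0,y0): return x0+(X+.5)/s-.5, y0+(Y+.5)/s-.5
def L(n,l,s,x0,y0,z): return np.array([atz(n,*q(X,Y,s,x0,y0),z)[:2] for X,Y in l])
for n,l,s,x0,y0 in[("top",[(45,177),(270,143),(333,597),(100,622)],6,260,180),("scene",[(565,348),(692,241),(438,88),(312,174)],4,110,160)]:
    c=L(n,l,s,x0,y0,.012); print(n,(c*1000).round(1))
    if n=="top": f=(c[0]+c[1])/2; b=(c[2]+c[3])/2
    else: f=(c[0]+c[1])/2; b=(c[2]+c[3])/2
    print("len",np.linalg.norm(f-b),"hd",np.degrees(np.arctan2(*(f-b)[::-1])), "org",b+(f-b)*175/235)
for n,l,s,x0,y0 in[("top",[(635,38),(713,445)],6,260,180),("scene",[(330,532),(83,332)],4,110,160)]:
    c=L(n,l,s,x0,y0,.060); f,b=c; u=(f-b)/np.linalg.norm(f-b)
    print(n,"rail",(c*1000).round(1),"len",np.linalg.norm(f-b),"hd",np.degrees(np.arctan2(*u[::-1])),"org",(f+b)/2-u*.05)
# depth based
for name,m in [("rail",(W[...,2]>.05)&(W[...,2]<.07)&(W[...,1]<-.2)&(W[...,1]>-.33)&(W[...,0]>.4)&(W[...,0]<.72))]:
    print(name,m.sum(),axis(W[m]), W[m].mean(0))
p,d,_=grab("top")
m=((p[...,0].astype(int)-p[...,2])>60)&(W[...,2]>.03)&(W[...,1]>.15)&(W[...,1]<.36)&(W[...,0]<.58)
k,lab=cv2.connectedComponents(m.astype(np.uint8))
for i in range(1,k):
    v,u=np.nonzero(lab==i)
    if len(v)<20: continue
    r=cv2.minAreaRect(np.float32(np.c_[u,v])); c=atz("top",u.mean(),v.mean(),.040)
    print("ub",len(v),(u.mean(),v.mean()),c.round(4),r[1:], (W[lab==i].mean(0)).round(4))
E
```

```text
top [[596.4  70.1]
 [612.  -47.1]
 [378.8 -73.2]
 [368.1  45. ]]
len 0.23218798364343532 hd 6.327283019783079 org [0.54531643 0.00494834]
scene [[607.5 -46.6]
 [594.4  67.7]
 [366.8  38.7]
 [381.3 -73.9]]
len 0.22861153775006438 hd 7.075556037079685 org [0.54299809 0.00334671]
top rail [[ 654.6 -230.6]
 [ 449.7 -259.7]] len 0.2069827643979459 hd 8.102272042192185 org [ 0.50263222 -0.25221083]
scene rail [[ 652.  -230.5]
 [ 451.4 -258.6]] len 0.20262525934288747 hd 7.971995599276433 org [ 0.50218071 -0.25152137]
rail 321 ((553.41796875, -244.32484436035156), (209.76187133789062, 13.854427337646484), 8.209627151489258) [ 0.55269443 -0.24373436  0.06065893]
ub 112 (np.float64(218.91964285714286), np.float64(230.59821428571428)) [0.5289 0.2164 0.04  ] ((10.0, 10.0), 90.0) [0.5288 0.2162 0.0413]
ub 115 (np.float64(187.29565217391306), np.float64(247.6695652173913)) [0.4787 0.3124 0.04  ] ((10.192737579345703, 11.014732360839844), 80.53767395019531) [0.4787 0.3121 0.0411]
ub 120 (np.float64(219.5), np.float64(250.5)) [0.4685 0.2144 0.04  ] ((9.0, 11.0), 90.0) [0.4685 0.2143 0.0412]
ub 113 (np.float64(214.858407079646), np.float64(272.6991150442478)) [0.4023 0.2282 0.04  ] ((10.0, 10.0), 90.0) [0.4023 0.2281 0.041 ]
```

Run:
```python
from h import *
for n,(x0,y0,w,h) in {"top":(262,196,56,60),"scene":(215,190,75,60)}.items():
    p,_,_=grab(n); s=8
    g=cv2.resize(p[y0:y0+h,x0:x0+w].min(2),None,fx=s,fy=s,interpolation=cv2.INTER_CUBIC)
    _,m=cv2.threshold(g,0,255,cv2.THRESH_OTSU)
    cs=[c for c in cv2.findContours(m,cv2.RETR_EXTERNAL,cv2.CHAIN_APPROX_NONE)[0] if cv2.contourArea(c)>3000]
    for c in cs:
        P=np.array([atz(n,x0+(a+.5)/s-.5,y0+(b+.5)/s-.5,.026)[:2] for a,b in c[:,0]])
        M=cv2.moments(np.float32(P*1000)[:,None]); 
        print(n,"cent",M["m10"]/M["m00"],M["m01"]/M["m00"],"area",M["m00"])
        ap=cv2.approxPolyDP(np.float32(P*1000)[:,None],6,True)[:,0]; print(ap.round(1).tolist())
        r=cv2.minAreaRect(np.float32(P*1000)); print(r)
```

```text
top cent 545.6776966961244 35.75719508460523 area 2998.165611851873
[[594.7000122070312, 22.799999237060547], [589.7000122070312, 63.79999923706055], [578.5999755859375, 53.5], [491.0, 43.70000076293945], [497.3999938964844, 18.0]]
((542.46630859375, 39.28661346435547), (102.26211547851562, 42.485023498535156), 4.196170806884766)
top cent 552.592546412554 -25.607425271136204 area 2981.5195328131376
[[603.2999877929688, -37.099998474121094], [595.4000244140625, -2.200000047683716], [498.70001220703125, -21.299999237060547], [502.79998779296875, -46.20000076293945]]
((550.733154296875, -26.11083984375), (103.22982788085938, 41.121177673339844), 4.49302864074707)
scene cent 564.4879252741954 -86.12030883280232 area 2913.001802952145
[[507.79998779296875, -76.9000015258789], [567.2000122070312, -120.0], [618.7999877929688, -63.900001525878906]]
((565.9241333007812, -93.85078430175781), (111.77629089355469, 52.1648063659668), 6.390476703643799)
scene cent 550.5116669266755 -26.006422701037938 area 3916.0989439395726
[[492.3999938964844, -20.799999237060547], [503.0, -48.599998474121094], [586.7999877929688, -38.70000076293945], [612.2000122070312, -46.900001525878906], [592.7000122070312, 0.20000000298023224]]
((552.3904418945312, -24.313005447387695), (50.729698181152344, 119.93171691894531), 89.59642028808594)Traceback (most recent call last):
  File "<stdin>", line 8, in <module>
  File "h.py", line 12, in atz
    K,R,t=cal(n); r=R.T@np.array([(u-K[0,2])/K[0,0],(v-K[1,2])/K[1,1],1]); o=-R.T@t
          ~~~^^^
  File "h.py", line 4, in cal
    c=eyes.calibration(n); return c["camera_matrix"],cv2.Rodrigues(c["rvec"])[0],c["tvec"].reshape(3)
ValueError: time passes only in moves, steps and waits
```

```bash
python3 -c "
from h import *
need(.5025,-.252,.13,8.05)"
```

```text
t 0.35 pos [ 0.2592 -0.5409  0.2075] hd 25.6 F [-0.  -0.6  0.7] w 1.001
turn [-0.03  0.   17.55] then shift mm (after turn) [ 281.4 -252.    77.5] | (before turn) [ 344.3 -155.4   77.6]
```

```bash
python3 -m creep '[[[0,0,8.8],[0,0,0],1],[[0,0,8.75],[0,0,0],1],[[0,0,0],[35.2,-31.5,9.7],1],[[0,0,0],[35.2,-31.5,9.7],1],[[0,0,0],[35.2,-31.5,9.7],1],[[0,0,0],[35.2,-31.5,9.7],1],[[0,0,0],[35.2,-31.5,9.7],1],[[0,0,0],[35.2,-31.5,9.7],1],[[0,0,0],[35.2,-31.5,9.7],1],[[0,0,0],[35.2,-31.5,9.7],1],[[0,0,0],[0,0,0],1],[[0,0,0],[0,0,0],1]]'; python3 -c "
from h import *
need(.5025,-.252,.036,8.05)
p,d=eyes.grab_frame('scene'); cv2.imwrite('pics/s1.png',p[:,:,::-1])"
```

```text
clock: 1.85
eef_pos: [0.5026, -0.2524, 0.1301]
tcp_rot: [0.0, 0.998, 0.071, -0.0]
force: [0.4, 0.2, -0.7]
width: 0.999
t 1.85 pos [ 0.5026 -0.2524  0.1301] hd 8.1 F [ 0.4  0.2 -0.7] w 0.999
turn [0.02 0.02 0.05] then shift mm (after turn) [-0.1 -0.4 94.1] | (before turn) [-0.  -0.4 94.1]
```

View pics/s1.png

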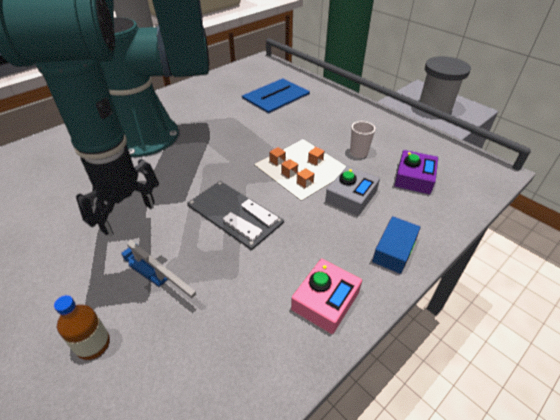

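The scene shows the gripper above the rack, with the rail unmoved (ends near (130,245) and (193,293)). I'll descend and grip.

```bash
python3 -m creep '[[[0,0,0],[0,0,30],1],[[0,0,0],[0,0,30],1],[[0,0,0],[0,0,24],1],[[0,0,0],[0,0,10],1],[[0,0,0],[0,0,0],1],[[0,0,0],[0,0,0],0],[[0,0,0],[0,0,0],0],[[0,0,0],[0,0,0],0],[[0,0,0],[0,0,0],0],[[0,0,0],[0,0,0],0],[[0,0,0],[0,0,0],0],[[0,0,0],[0,0,0],0]]'; python3 -c "
from h import *
need(.5025,-.252,.036,8.05)"
```

```text
clock: 3.4
eef_pos: [0.5032, -0.2526, 0.0365]
tcp_rot: [0.0, 0.998, 0.07, 0.0]
force: [0.4, -1.5, 6.2]
width: 0.004
t 3.4 pos [ 0.5032 -0.2526  0.0365] hd 8.06 F [ 0.4 -1.5  6.2] w 0.004
turn [ 0.05 -0.04  0.01] then shift mm (after turn) [-0.7 -0.7  0.5] | (before turn) [-0.7 -0.7  0.5]
```

```bash
python3 -c "
from h import *
p,d=eyes.grab_frame('scene'); crop('scene',p,60,180,190,150,4,'s2.png')
p,d=eyes.grab_frame('top'); crop('top',p,310,150,130,110,6,'t2.png')"
```

```text
(no output)
```

View pics/s2.png

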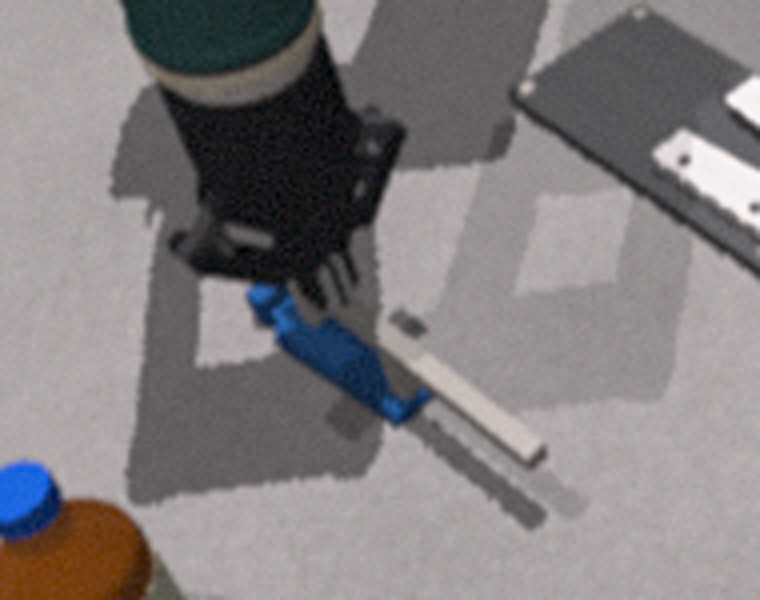

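View pics/t2.png

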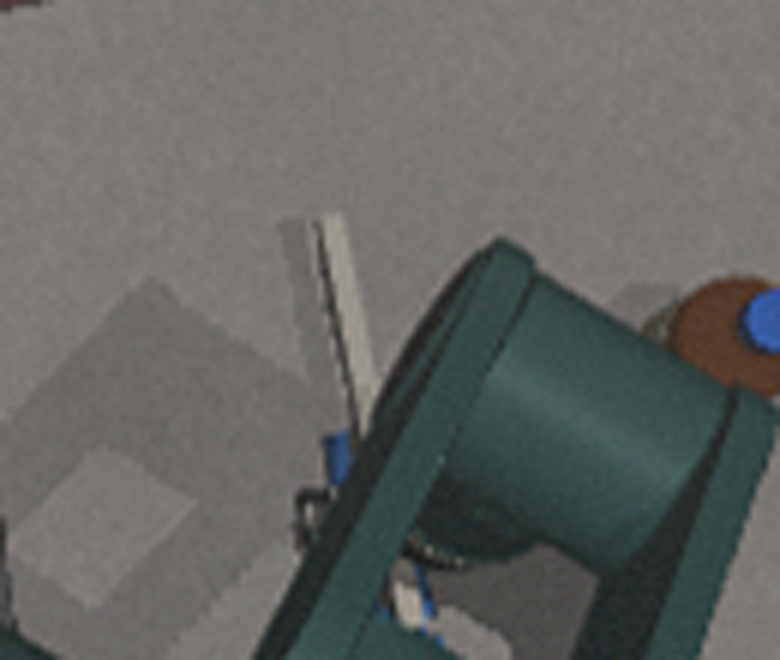

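```bash
python3 -c "
from h import *
p,d=eyes.grab_frame('scene'); crop('scene',p,100,225,70,55,11,'s3.png')
print(bot.sense()['width'],proj('scene',[[.5032,-.2526,.0365],[.4525,-.2588,.06]]))"
```

```text
-0.002037304619926628 [[147.09224414 261.55940444]
 [130.55210269 242.95290982]]
```

View pics/s3.png

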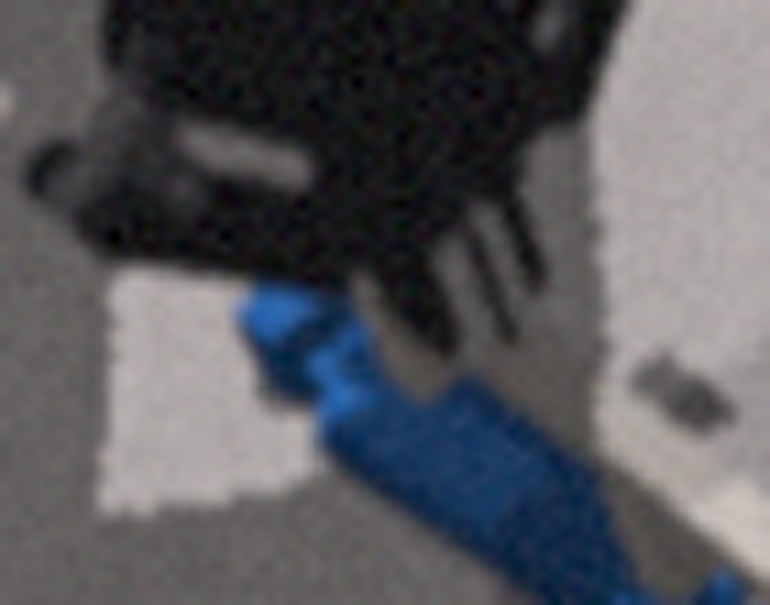

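```bash
python3 -m creep '[[[0,0,0],[0,0,-5],0],[[0,0,0],[0,0,-15],0],[[0,0,0],[0,0,-20],0],[[0,0,0],[0,0,0],0],[[0,0,0],[0,0,0],0]]'; python3 -c "
from h import *
p,d=eyes.grab_frame('scene'); crop('scene',p,60,180,190,150,4,'s4.png');print(bot.sense())"
```

```text
clock: 4.18
eef_pos: [0.5026, -0.252, 0.076]
tcp_rot: [-0.0, 0.998, 0.07, -0.0]
force: [0.1, 0.4, 0.3]
width: 0.002
{'clock': 4.225, 'qpos': array([-5.87648207e-01,  4.57309033e-01,  1.73204451e+00,  1.19789428e-04,
        9.53205390e-01,  8.42633853e-01]), 'qd': array([-0.00062077,  0.00670873,  0.00339862, -0.00028118,  0.00010392,
        0.00105428]), 'tau': array([ 5.49248434e-03, -5.29387414e+01, -2.14086914e+01,  1.14828963e-03,
       -2.30767712e-02, -6.53272721e-06]), 'eef_pos': array([ 0.5023139 , -0.25178441,  0.07566738]), 'tcp_rot': array([-3.34045312e-04,  9.97535301e-01,  7.01647192e-02, -3.52447281e-04]), 'force': array([0.48073156, 0.14000755, 0.00585798]), 'ft_torque': array([-0.05191534,  0.03846536, -0.00134255]), 'width': 0.0002856381691959742}
```

View pics/s4.png

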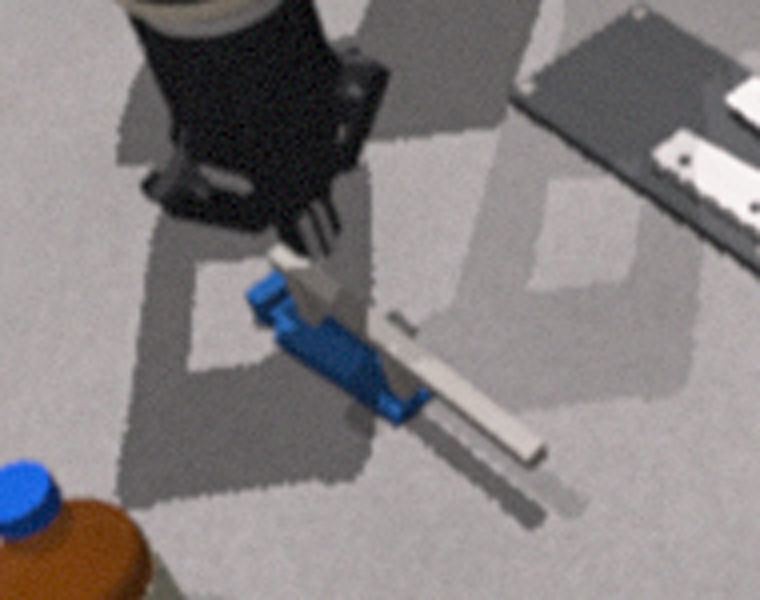

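```bash
python3 -c "
from h import *
P=bot.sense()['eef_pos'];print(P,proj('scene',[P,P+[0,0,.02]]),proj('top',[P]))
p,d=eyes.grab_frame('scene'); W=cloud('scene',d);crop('scene',p,100,200,70,55,11,'s5.png')
for u,v in [(132,240),(134,242),(135,240),(137,238),(140,236),(130,238)]: print(u,v,W[v,u].round(3))"
```

```text
[ 0.5023139  -0.25178441  0.07566738] [[142.83280902 249.65157068]
 [140.4727423  243.49249176]] [[375.77924737 235.54777922]]
132 240 [ 0.51  -0.267  0.125]
134 242 [ 0.511 -0.265  0.118]
135 240 [ 0.51  -0.261  0.12 ]
137 238 [ 0.515 -0.257  0.128]
140 236 [ 0.512 -0.25   0.126]
130 238 [ 0.504 -0.267  0.127]
```

View pics/s5.png

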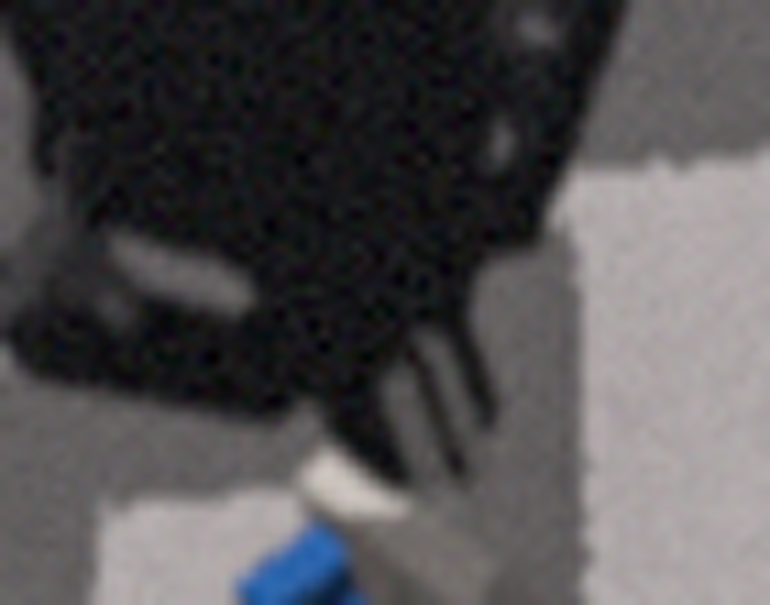

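```bash
python3 -c "
from h import *
p,d=eyes.grab_frame('scene'); W=cloud('scene',d)
for v in range(228,252,2): print(v,[ (int(p[v,u].mean()),)+tuple((W[v,u]*1000).round().astype(int)) for u in range(130,148,3)])"
```

```text
228 [(19, np.int64(522), np.int64(-264), np.int64(168)), (17, np.int64(512), np.int64(-257), np.int64(155)), (22, np.int64(510), np.int64(-251), np.int64(148)), (21, np.int64(512), np.int64(-246), np.int64(147)), (49, np.int64(512), np.int64(-241), np.int64(143)), (99, np.int64(373), np.int64(-196), np.int64(-1))]
230 [(20, np.int64(516), np.int64(-264), np.int64(158)), (26, np.int64(516), np.int64(-259), np.int64(154)), (24, np.int64(506), np.int64(-251), np.int64(140)), (51, np.int64(512), np.int64(-248), np.int64(142)), (37, np.int64(507), np.int64(-241), np.int64(133)), (97, np.int64(380), np.int64(-200), np.int64(0))]
232 [(17, np.int64(515), np.int64(-266), np.int64(152)), (28, np.int64(515), np.int64(-260), np.int64(148)), (31, np.int64(514), np.int64(-255), np.int64(143)), (78, np.int64(511), np.int64(-249), np.int64(136)), (20, np.int64(507), np.int64(-242), np.int64(128)), (95, np.int64(387), np.int64(-204), np.int64(2))]
234 [(31, np.int64(511), np.int64(-266), np.int64(143)), (19, np.int64(517), np.int64(-262), np.int64(145)), (81, np.int64(513), np.int64(-256), np.int64(
[... 1970 characters left out ...]
nt64(-231), np.int64(1)), (96, np.int64(427), np.int64(-226), np.int64(1))]
248 [(91, np.int64(459), np.int64(-265), np.int64(54)), (96, np.int64(471), np.int64(-262), np.int64(61)), (108, np.int64(478), np.int64(-258), np.int64(64)), (110, np.int64(479), np.int64(-252), np.int64(61)), (97, np.int64(428), np.int64(-234), np.int64(1)), (95, np.int64(434), np.int64(-229), np.int64(2))]
250 [(107, np.int64(441), np.int64(-263), np.int64(29)), (81, np.int64(471), np.int64(-264), np.int64(56)), (106, np.int64(481), np.int64(-260), np.int64(62)), (103, np.int64(485), np.int64(-255), np.int64(62)), (113, np.int64(491), np.int64(-251), np.int64(63)), (99, np.int64(439), np.int64(-232), np.int64(2))]
```

```bash
python3 -c "
from h import *
need(.47,-.16,.076,8.05)"; python3 -m creep '[[[0,0,0],[-5,-32,0],0],[[0,0,0],[-5,-32,0],0],[[0,0,0],[-5,-32,0],0],[[0,0,0],[0,0,20],0],[[0,0,0],[0,0,20],0],[[0,0,0],[0,0,0],0],[[0,0,0],[0,0,0],0]]';  python3 -c "
from h import *
for n in ('scene','top'):
  p,d=eyes.grab_frame(n); cv2.imwrite('pics/%s6.png'%n,p[:,:,::-1]); np.save(n+'6.npy',cloud(n,d))
P=bot.sense()['eef_pos'];print(P,proj('scene',[P,P+[0,0,.02]]),proj('top',[P]),bot.sense()['force'])
"
```

```text
t 4.33 pos [ 0.5022 -0.2517  0.0754] hd 8.05 F [ 0.2  0.2 -0.1] w -0.0
turn [-0.06  0.06 -0.  ] then shift mm (after turn) [-19.  -95.3  -0.6] | (before turn) [-19.  -95.3  -0.5]
clock: 5.2
eef_pos: [0.4746, -0.1593, 0.0363]
tcp_rot: [-0.0, 0.998, 0.07, -0.0]
force: [0.0, 0.1, -0.3]
width: -0.0
[ 0.47503248 -0.1595159   0.03667988] [[176.9659995  232.90403653]
 [175.37657338 227.08411551]] [[343.26220049 246.29346399]] [ 0.16000599  0.08589517 -0.81391403]
```

View pics/scene6.png

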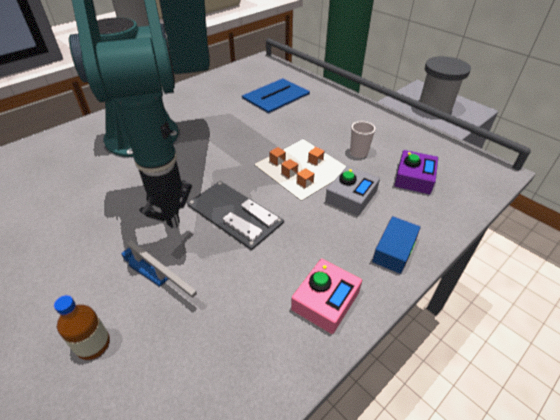

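View pics/top6.png

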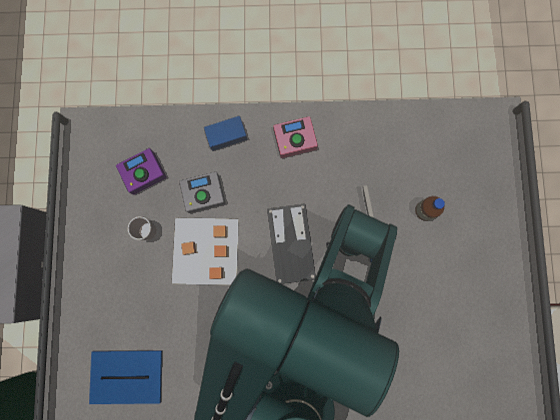

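```bash
python3 -m creep '[[[0,0,0],[0,0,5],0],[[0,0,0],[0,0,5],0],[[0,0,0],[0,0,0],0],[[0,0,0],[0,0,0],0]]'; python3 -m creep '[[[0,0,0],[0,0,3],0],[[0,0,0],[0,0,3],0],[[0,0,0],[0,0,0],0]]';python3 -c "
from h import *
p,d=eyes.grab_frame('scene'); crop('scene',p,150,200,60,50,12,'s7.png'); W=cloud('scene',d)
P=bot.sense()['eef_pos'];print(P,proj('scene',[P,P+[0,0,.02]]),bot.sense()['force'])
for v in range(220,240,2): print(v,[ (int(p[v,u].mean()),)+tuple((W[v,u]*1000).round().astype(int).tolist()) for u in range(168,186,2)])
"
```

```text
clock: 5.8
eef_pos: [0.4744, -0.1591, 0.026]
tcp_rot: [-0.0, 0.998, 0.07, -0.0]
force: [0.4, -0.0, -0.5]
width: 0.002
clock: 6.18
eef_pos: [0.4742, -0.159, 0.0198]
tcp_rot: [-0.0, 0.998, 0.07, -0.0]
force: [0.1, 0.4, 0.6]
width: 0.005
[ 0.47432261 -0.15908819  0.0199157 ] [[178.25433198 237.38646091]
 [176.70677615 231.71619229]] [-0.12052017  0.4288999   0.29983862]
220 [(21, 485, -175, 99), (34, 486, -171, 97), (18, 486, -167, 94), (31, 486, -163, 91), (65, 481, -156, 82), (42, 478, -150, 75), (145, 411, -118, 2), (175, 412, -113, -1), (175, 416, -110, 0)]
222 [(10, 481, -175, 90), (23, 487, -173, 92), (28, 489, -169, 91), (63, 484, -163, 83), (50, 484, -158, 79), (62, 483, -153, 75), (97, 477, -147, 66), (177, 420, -118, 1), (175, 422, -114, 0)]
224 [(20, 475, -174, 78), (17, 482, -172, 82), (40, 482, -168, 79), (90, 484, -164, 77), (42, 485, -160, 75), (71, 484, -155, 71), (65, 481, -149, 64), (170, 426, -122, 2), (171, 427, -117, -1)]
226 [(35, 474, -175, 71), (20, 481, -173, 75), (33, 483, -170, 74), (82, 484, -166, 72), (57, 483, -161, 67), (69, 482, -156, 63), (69, 477, -149,
[... 498 characters left out ...]
5), (72, 480, -168, 50), (84, 484, -165, 51), (78, 483, -160, 46), (126, 445, -140, 1), (175, 450, -137, 3), (148, 451, -132, 0)]
234 [(97, 431, -165, 1), (96, 433, -161, -1), (103, 438, -158, 1), (96, 440, -154, 0), (94, 445, -151, 1), (98, 449, -148, 2), (100, 448, -142, -2), (110, 456, -140, 3), (100, 456, -136, -1)]
236 [(106, 437, -169, 1), (103, 440, -165, 1), (99, 443, -161, 0), (101, 447, -158, 1), (100, 450, -154, 1), (100, 453, -151, 1), (98, 454, -146, -2), (97, 462, -144, 3), (81, 463, -140, 0)]
238 [(93, 442, -172, 1), (97, 444, -168, -1), (97, 449, -165, 1), (97, 453, -161, 1), (99, 457, -158, 2), (103, 457, -154, -1), (98, 461, -150, 0), (88, 466, -147, 1), (70, 470, -144, 2)]
```

View pics/s7.png

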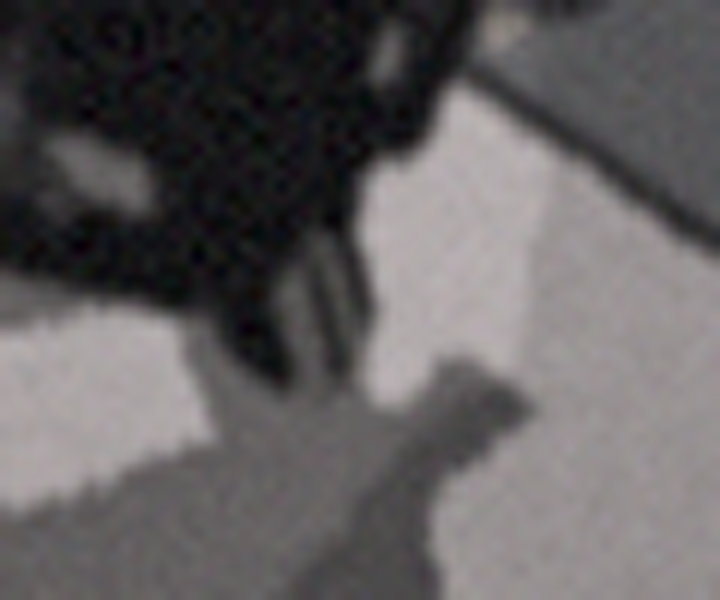

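```bash
for i in 1; do python3 -m creep '[[[0,0,0],[0,0,4],0],[[0,0,0],[0,0,4],0],[[0,0,0],[0,0,0],0]]'; python3 -m creep '[[[0,0,0],[0,0,3],0],[[0,0,0],[0,0,0],0]]';python3 -m creep '[[[0,0,0],[0,0,3],0],[[0,0,0],[0,0,0],0]]';  done
```

```text
clock: 6.6
eef_pos: [0.4741, -0.159, 0.0117]
tcp_rot: [-0.0, 0.998, 0.07, -0.0]
force: [-0.0, 0.5, 0.2]
width: 0.002
clock: 6.85
eef_pos: [0.4743, -0.1591, 0.0089]
tcp_rot: [-0.0, 0.998, 0.07, -0.0]
force: [0.8, 0.7, 0.5]
width: -0.002
clock: 7.1
eef_pos: [0.4743, -0.1591, 0.0059]
tcp_rot: [-0.0, 0.998, 0.07, -0.0]
force: [0.5, 0.4, 0.2]
width: 0.003
```

```bash
python3 -m creep '[[[0,0,0],[0,0,3],0],[[0,0,0],[0,0,0],0]]'; python3 -m creep '[[[0,0,0],[0,0,3],0],[[0,0,0],[0,0,0],0]]';python3 -m creep '[[[0,0,0],[0,0,3],0],[[0,0,0],[0,0,0],0]]'; python3 -c "
from h import *
p,d=eyes.grab_frame('scene'); crop('scene',p,150,200,60,50,12,'s8.png')"
```

```text
clock: 7.35
eef_pos: [0.4743, -0.1591, 0.0029]
tcp_rot: [-0.0, 0.998, 0.07, -0.0]
force: [-0.6, -0.7, -0.1]
width: 0.003
clock: 7.6
eef_pos: [0.4743, -0.1591, -0.0001]
tcp_rot: [-0.0, 0.998, 0.07, -0.0]
force: [-0.1, -0.2, -0.7]
width: 0.003
clock: 7.85
eef_pos: [0.4743, -0.1591, -0.0031]
tcp_rot: [-0.0, 0.998, 0.07, -0.0]
force: [-0.8, 0.1, -0.6]
width: 0.0
```

View pics/s8.png

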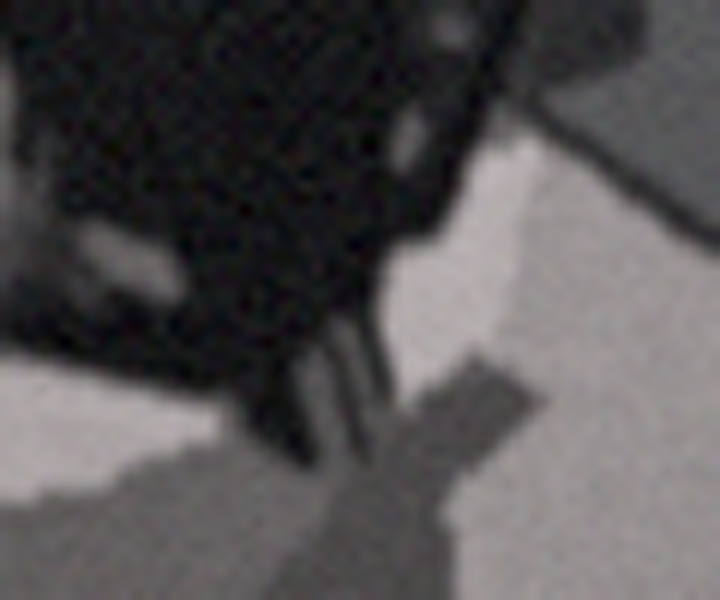

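```bash
python3 -m creep '[[[0,0,0],[0,0,4],0],[[0,0,0],[0,0,4],0],[[0,0,0],[0,0,0],0]]'; python3 -m creep '[[[0,0,0],[0,0,3],0],[[0,0,0],[0,0,0],0]]';python3 -m creep '[[[0,0,0],[0,0,2],0],[[0,0,0],[0,0,0],0]]'; python3 -m creep '[[[0,0,0],[0,0,2],0],[[0,0,0],[0,0,0],0]]'
```

```text
clock: 8.28
eef_pos: [0.4741, -0.159, -0.0113]
tcp_rot: [-0.0, 0.998, 0.07, -0.0]
force: [0.1, -0.1, -0.2]
width: -0.003
clock: 8.52
eef_pos: [0.4743, -0.1591, -0.0141]
tcp_rot: [-0.0, 0.998, 0.07, -0.0]
force: [-0.2, 0.1, 0.5]
width: -0.003
clock: 8.78
eef_pos: [0.4744, -0.1591, -0.016]
tcp_rot: [-0.0, 0.998, 0.07, -0.0]
force: [-0.5, -0.5, -0.7]
width: 0.006
clock: 9.02
eef_pos: [0.4744, -0.1591, -0.018]
tcp_rot: [-0.0, 0.998, 0.07, -0.0]
force: [0.2, -0.6, -0.7]
width: 0.004
```

```bash
python3 -m creep '[[[0,0,0],[0,0,2],0],[[0,0,0],[0,0,0],0]]'; python3 -m creep '[[[0,0,0],[0,0,2],0],[[0,0,0],[0,0,0],0]]';python3 -m creep '[[[0,0,0],[0,0,1],0],[[0,0,0],[0,0,0],0]]'; python3 -m creep '[[[0,0,0],[0,0,1],0],[[0,0,0],[0,0,0],0]]'
```

```text
clock: 9.28
eef_pos: [0.4743, -0.1591, -0.02]
tcp_rot: [-0.0, 0.998, 0.07, -0.0]
force: [-0.1, -0.5, -0.3]
width: 0.002
clock: 9.52
eef_pos: [0.4744, -0.1591, -0.0221]
tcp_rot: [-0.0, 0.998, 0.07, -0.0]
force: [-0.1, -0.7, 0.3]
width: -0.001
clock: 9.78
eef_pos: [0.4744, -0.1591, -0.0229]
tcp_rot: [-0.0, 0.998, 0.07, -0.0]
force: [-0.2, 0.7, 0.2]
width: 0.001
clock: 10.02
eef_pos: [0.4745, -0.1592, -0.0235]
tcp_rot: [0.0, 0.998, 0.07, 0.0]
force: [-1.6, 0.5, 5.7]
width: -0.001
```

```bash
python3 -m creep '[[[0,0,0],[0,0,-2],0],[[0,0,0],[0,0,0],0]]'; python3 -c "
from h import *
print(atz('scene',178.3,237.5,.020))
p,d=eyes.grab_frame('scene'); crop('scene',p,160,215,40,35,18,'s9.png')"
```

```text
clock: 10.28
eef_pos: [0.4746, -0.1592, -0.0218]
tcp_rot: [0.0, 0.998, 0.07, 0.0]
force: [-0.5, 0.6, -0.8]
width: -0.0
[ 0.47477775 -0.15923038  0.02      ]
```

View pics/s9.png

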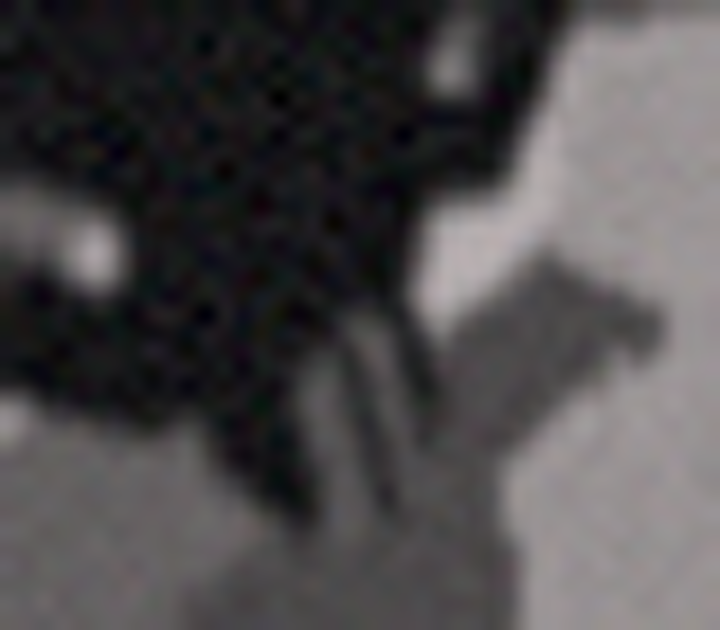

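```bash
python3 -m creep '[[[0,0,0],[0,0,-40],1],[[0,0,0],[0,0,-40],1],[[0,0,0],[0,0,-40],1],[[0,0,0],[0,0,-10],1],[[0,0,0],[0,0,0],1]]'; python3 -c "
from h import *
p,d=eyes.grab_frame('scene'); crop('scene',p,110,220,100,85,8,'s10.png'); W=cloud('scene',d)
m=(W[...,2]>.05)&(W[...,2]<.07)&(W[...,1]<-.2)&(W[...,1]>-.33)&(W[...,0]>.4)&(W[...,0]<.72)
print(axis(W[m]))
need(.5025,-.252,.09,8.05)"
```

```text
clock: 10.95
eef_pos: [0.4747, -0.1593, 0.1083]
tcp_rot: [0.0, 0.998, 0.07, 0.0]
force: [0.1, 0.4, -0.1]
width: 1.003
((552.0678100585938, -245.00045776367188), (209.63107299804688, 13.831860542297363), 8.746317863464355)
t 11.0 pos [ 0.4739 -0.1589  0.1074] hd 8.05 F [-1.1  0.   0.5] w 1.002
turn [-0.04  0.04  0.  ] then shift mm (after turn) [15.3 96.2 17.4] | (before turn) [15.3 96.2 17.3]
```

View pics/s10.png

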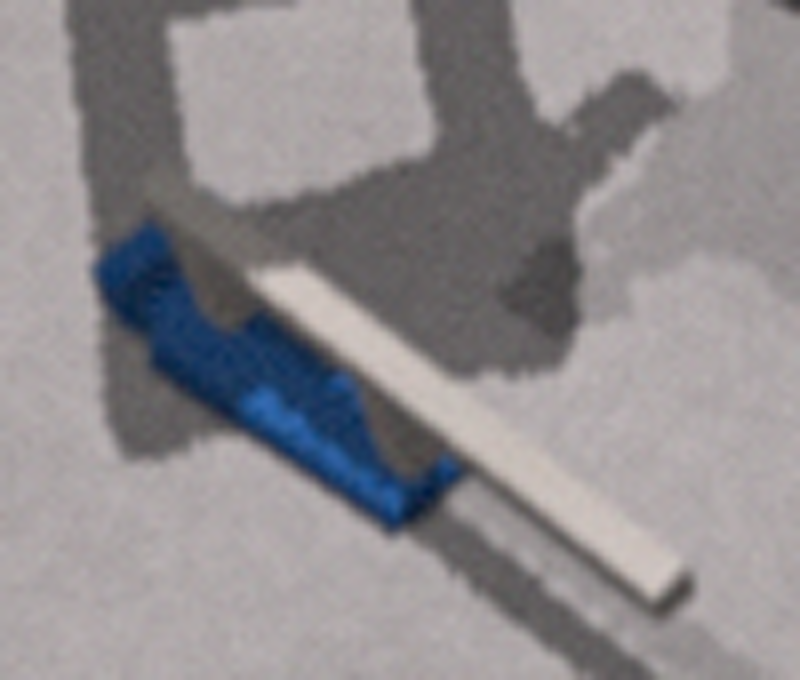

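```bash
python3 -m creep '[[[0,0,0],[5,32,0],1],[[0,0,0],[5,32,0],1],[[0,0,0],[5,32,0],1],[[0,0,0],[0,0,30],1],[[0,0,0],[0,0,30],1],[[0,0,0],[0,0,25],1],[[0,0,0],[0,0,9.5],1],[[0,0,0],[0,0,0],1]]';python3 -m creep '[[[0,0,0],[0,0,0],0],[[0,0,0],[0,0,0],0],[[0,0,0],[0,0,0],0],[[0,0,0],[0,0,0],0],[[0,0,0],[0,0,0],0],[[0,0,0],[0,0,0],0],[[0,0,0],[0,0,0],0]]'
```

```text
clock: 12.0
eef_pos: [0.5017, -0.2514, 0.0122]
tcp_rot: [-0.001, 0.998, 0.07, -0.001]
force: [-0.3, -0.4, 0.2]
width: 1.0
clock: 12.88
eef_pos: [0.5029, -0.2518, 0.0141]
tcp_rot: [-0.0, 0.998, 0.07, 0.0]
force: [-0.4, 3.0, 5.3]
width: 0.125
```

```bash
python3 -m creep '[[[0,0,0],[0,0,-5],0],[[0,0,0],[0,0,-15],0],[[0,0,0],[0,0,-20],0],[[0,0,0],[0,0,0],0],[[0,0,0],[0,0,0],0]]'; python3 -c "
from h import *
p,d=eyes.grab_frame('scene'); crop('scene',p,80,190,120,105,7,'s11.png'); W=cloud('scene',d)
z0=.10
m=(W[...,2]>.085)&(W[...,2]<.115)&(W[...,1]<-.2)&(W[...,1]>-.33)&(W[...,0]>.53)&(W[...,0]<.72)&(p.mean(2)>90)
P=W[m]; print(len(P),axis(P),P[:,2].mean(), np.polyfit(P[:,0],P[:,2],1), np.degrees(np.arctan(np.polyfit(P[:,0],P[:,1],1)[0])))
need(.5025,-.252,.09,8.05)"
```

```text
clock: 13.5
eef_pos: [0.5023, -0.2519, 0.0533]
tcp_rot: [-0.0, 0.998, 0.07, -0.0]
force: [-0.1, 0.6, -7.6]
width: 0.122
389 ((593.4898681640625, -240.7731170654297), (124.88789367675781, 12.81988525390625), 8.142424583435059) 0.09897756469640076 [-0.02474494  0.11389046] 7.399408606772076
t 13.55 pos [ 0.502  -0.2517  0.053 ] hd 8.04 F [-0.2  0.6 -9.2] w 0.121
turn [-0.06  0.07 -0.01] then shift mm (after turn) [  0.4   0.4 -37. ] | (before turn) [  0.4   0.3 -37. ]
```

View pics/s11.png

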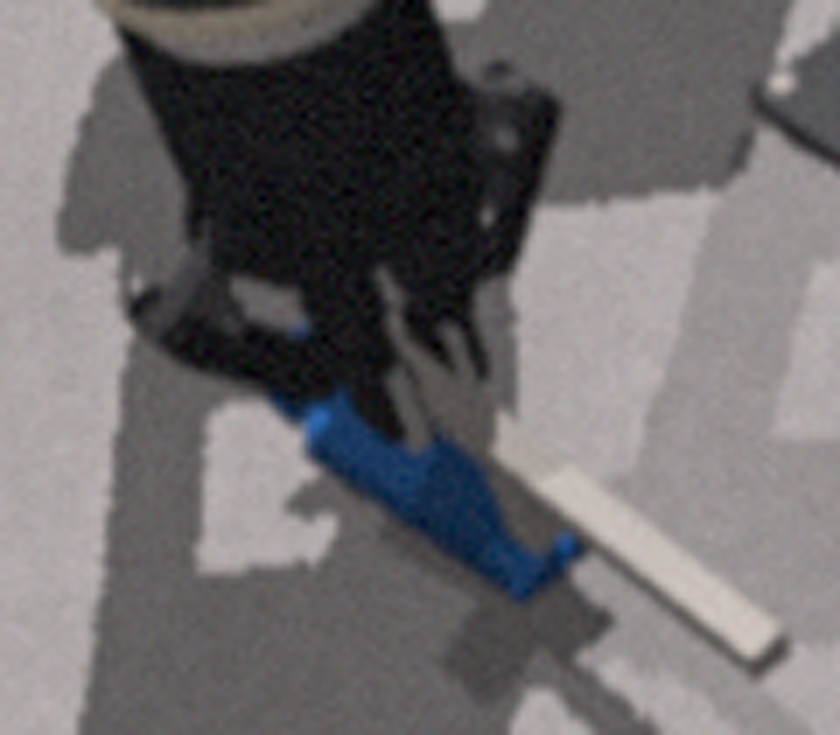

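```bash
python3 -m creep '[[[0,0,1.25],[0,0,-10],0],[[0,0,0],[0,0,-10],0],[[0,0,0],[0,0,0],0]]'; python3 -c "
from h import *
need(.4417,-.0058,.075,6.8)"
```

```text
clock: 13.92
eef_pos: [0.5038, -0.2527, 0.0748]
tcp_rot: [0.001, 0.998, 0.059, 0.001]
force: [-0.1, 0.5, -8.2]
width: 0.123
t 13.93 pos [ 0.5038 -0.2527  0.0748] hd 6.8 F [-0.1  0.5 -8.2] w 0.123
turn [ 0.09 -0.11  0.  ] then shift mm (after turn) [-3.240e+01 -2.526e+02 -2.000e-01] | (before turn) [ -32.4 -252.6   -0.7]
```

```bash
python3 -m creep '[[[0,0,0],[-2,-12,0],0],[[0,0,0],[-4,-30,0],0],[[0,0,0],[-4,-30,0],0],[[0,0,0],[-4,-30,0],0],[[0,0,0],[-4,-30,0],0],[[0,0,0],[-4,-30,0],0],[[0,0,0],[-4,-30,0],0],[[0,0,0],[-4,-30,0],0],[[0,0,0],[-2,-20,0],0],[[0,0,0],[0,-10.5,0],0],[[0,0,0],[0,0,0],0],[[0,0,0],[0,0,0],0]]'; python3 -c "
from h import *
need(.4417,-.0058,.0255,6.8)
for n in ('scene','top'):
  p,d=eyes.grab_frame(n); 
  np.save(n+'12.npy',cloud(n,d))
  crop(n,p,*((150,150,140,110,6) if n=='scene' else (230,170,130,110,6)),n[0]+'12.png')"
```

```text
clock: 15.42
eef_pos: [0.4417, -0.0057, 0.0737]
tcp_rot: [0.0, 0.998, 0.059, 0.0]
force: [0.6, -1.0, -8.5]
width: 0.126
t 15.43 pos [ 0.4417 -0.0057  0.0737] hd 6.8 F [ 0.6 -1.  -8.5] w 0.126
turn [ 0.02 -0.04 -0.  ] then shift mm (after turn) [ 0.   0.1 48.2] | (before turn) [-0.   0.1 48.2]
```

View pics/s12.png

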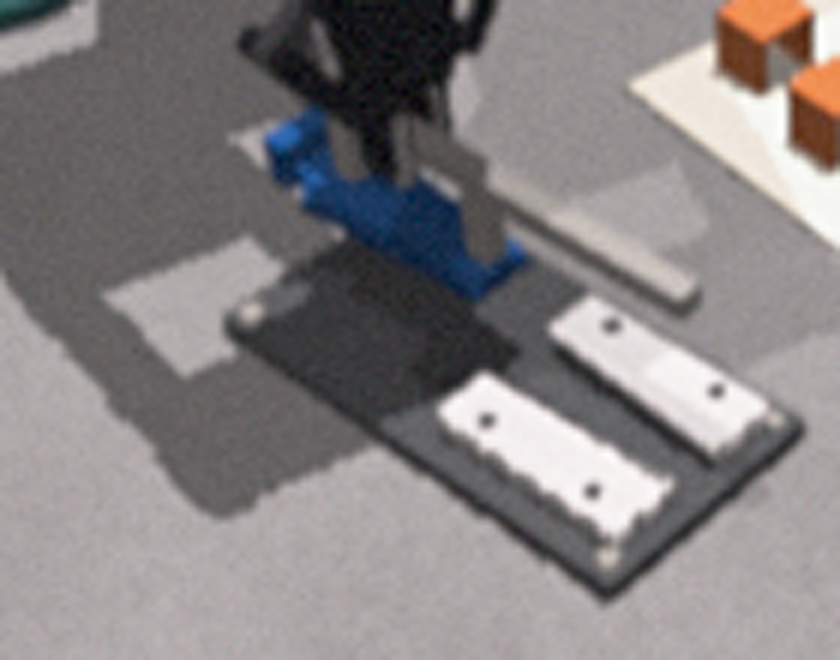

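View pics/t12.png

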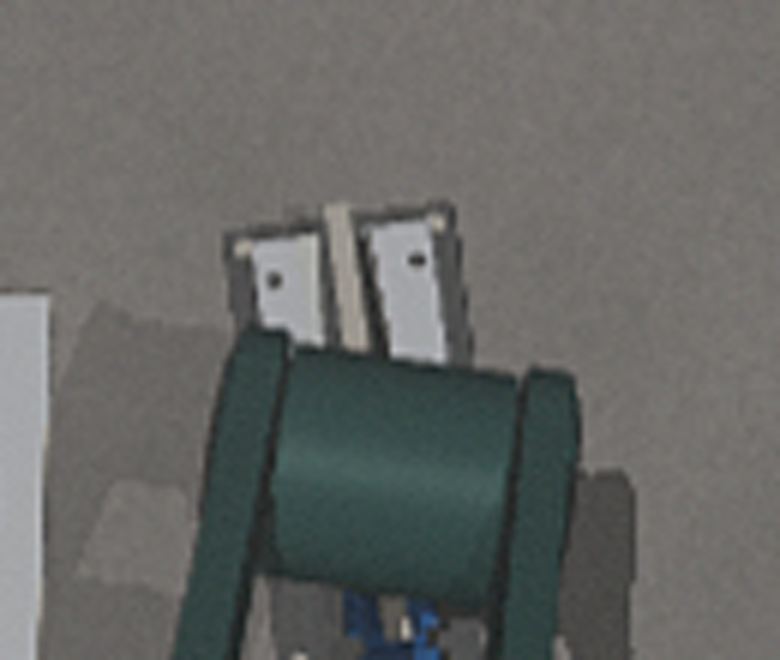

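```bash
cat >> h.py <<'E'
FO=np.array([.545,.0045]); FH=np.radians(6.8)
def fix(P):
    P=np.atleast_2d(P); u=np.array([np.cos(FH),np.sin(FH)]); e=P[:,:2]-FO
    return np.c_[e@u, e@np.array([-u[1],u[0]])]*1000
E
python3 - <<'E'
from h import *
for n in("top","scene"):
    W=np.load(n+"12.npy"); m=(W[...,2]>.105)&(W[...,2]<.135)&(abs(W[...,1])<.08)&(W[...,0]>.505)&(W[...,0]<.63)
    P=W[m]; F=fix(P); print(n,len(P),P[:,2].mean(),np.polyfit(P[:,0],P[:,2],1)[0],axis(np.c_[F/1000]))
E
```

```text
top 101 0.12048375689716162 -0.012286167049178882 ((16.895771026611328, 1.5055384635925293), (69.45768737792969, 11.906364440917969), 0.07690587639808655)
scene 254 0.1179750009233708 -0.010758596691319162 ((5.090080261230469, -0.5231733322143555), (14.757859230041504, 91.45478057861328), 89.83649444580078)
```

```bash
python3 -m creep '[[[0,0,0],[0,0,12],0],[[0,0,0],[0,0,18],0],[[0,0,0],[0,0,10],0],[[0,0,0],[0,0,3],0],[[0,0,0],[0,0,0],0]]';python3 -m creep '[[[0,0,0],[0,0,2],0],[[0,0,0],[0,0,0],0]]';python3 -m creep '[[[0,0,0],[0,0,1.5],0],[[0,0,0],[0,0,0],0]]';python3 -m creep '[[[0,0,0],[0,0,1],0],[[0,0,0],[0,0,0],0]]'
```

```text
clock: 16.15
eef_pos: [0.4411, -0.0052, 0.0305]
tcp_rot: [-0.0, 0.998, 0.059, -0.0]
force: [-0.5, -0.1, -7.7]
width: 0.121
clock: 16.4
eef_pos: [0.4413, -0.0052, 0.0289]
tcp_rot: [0.0, 0.998, 0.059, 0.0]
force: [0.3, 0.6, -8.0]
width: 0.124
clock: 16.65
eef_pos: [0.4411, -0.0052, 0.0271]
tcp_rot: [-0.0, 0.998, 0.059, 0.0]
force: [0.3, -0.6, -8.3]
width: 0.126
clock: 16.9
eef_pos: [0.4412, -0.0052, 0.0262]
tcp_rot: [-0.0, 0.998, 0.059, 0.0]
force: [-0.0, 0.7, -6.3]
width: 0.125
```

```bash
python3 -m creep '[[[0,0,0],[0,0,0.8],0],[[0,0,0],[0,0,0],0]]';python3 -m creep '[[[0,0,0],[4,0,0],0],[[0,0,0],[6,0,0],0],[[0,0,0],[6,0,0],0],[[0,0,0],[6,0,0],0],[[0,0,0],[0,0,0],0]]';python3 -m creep '[[[0,0,0],[6,0,0],0],[[0,0,0],[6,0,0],0],[[0,0,0],[6,0,0],0],[[0,0,0],[0,0,0],0]]'
```

```text
clock: 17.15
eef_pos: [0.4412, -0.0051, 0.026]
tcp_rot: [-0.0, 0.998, 0.059, 0.0]
force: [-3.2, 1.6, 5.6]
width: 0.128
clock: 17.77
eef_pos: [0.4637, -0.0027, 0.026]
tcp_rot: [0.0, 0.998, 0.059, 0.001]
force: [-1.8, 0.9, 6.1]
width: 0.124
clock: 18.27
eef_pos: [0.4811, -0.0005, 0.026]
tcp_rot: [0.0, 0.998, 0.059, 0.0]
force: [-2.7, 0.3, 6.6]
width: 0.127
```

```bash
python3 -m creep '[[[0,0,0],[6,0,0],0],[[0,0,0],[6,0,0],0],[[0,0,0],[5,0,0],0],[[0,0,0],[0,0,0],0]]'; python3 -c "
from h import *
for n in ('scene','top'):
  p,d=eyes.grab_frame(n); W=cloud(n,d)
  crop(n,p,*((150,150,140,110,6) if n=='scene' else (230,170,130,110,6)),n[0]+'13.png')
  m=(W[...,2]>.06)&(W[...,2]<.082)&(abs(W[...,1])<.08)&(W[...,0]>.56)&(W[...,0]<.68)
  P=W[m]; F=fix(P); print(n,len(P),P[:,2].mean(),np.polyfit(P[:,0],P[:,2],1)[0],axis(np.c_[F/1000]))"
```

```text
clock: 18.77
eef_pos: [0.4978, 0.0015, 0.026]
tcp_rot: [0.0, 0.998, 0.059, 0.0]
force: [-2.6, -0.4, 6.9]
width: 0.125
scene 259 0.07046255307489548 -0.014815255945433906 ((61.36958694458008, 0.5134611129760742), (91.2140121459961, 14.573470115661621), 0.694877564907074)
top 73 0.07289355528164833 -0.006669716412576333 ((80.46266174316406, 1.9897818565368652), (54.305728912353516, 11.990091323852539), 0.17443852126598358)
```

View pics/s13.png

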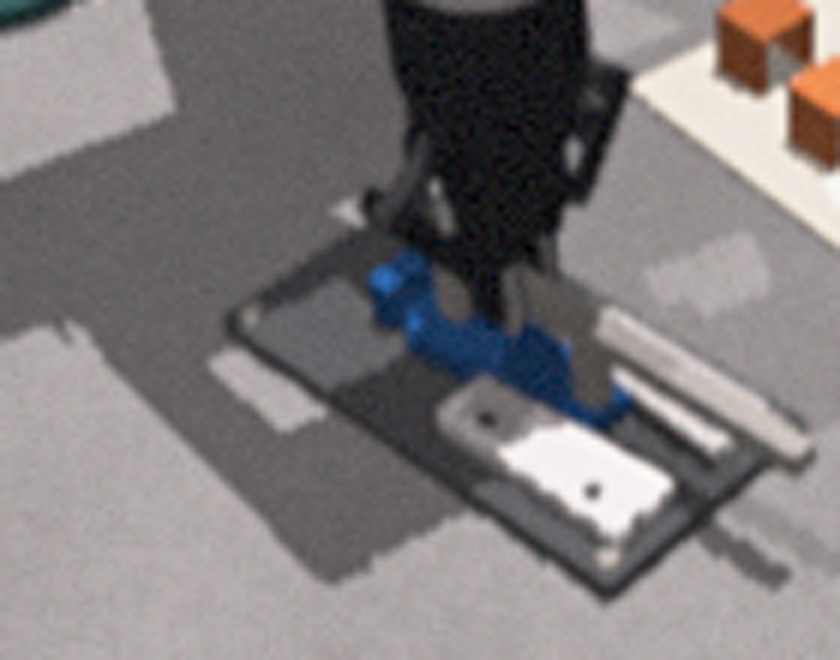

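```bash
python3 -m creep '[[[0,0,0],[5,0,0],0],[[0,0,0],[5,0,0],0],[[0,0,0],[4,0,0],0],[[0,0,0],[0,0,0],0]]';python3 -m creep '[[[0,0,0],[4,0,0],0],[[0,0,0],[4,0,0],0],[[0,0,0],[0,0,0],0]]'
```

```text
clock: 19.38
eef_pos: [0.5115, 0.0031, 0.026]
tcp_rot: [0.0, 0.998, 0.059, 0.0]
force: [-3.0, -0.4, 6.4]
width: 0.126
clock: 19.75
eef_pos: [0.5191, 0.0039, 0.026]
tcp_rot: [0.0, 0.998, 0.059, -0.0]
force: [-3.7, -1.5, 8.1]
width: 0.126
```

```bash
python3 -m creep '[[[0,0,0],[0,0,0],1],[[0,0,0],[0,0,0],1],[[0,0,0],[0,0,0],1],[[0,0,0],[0,0,0],1],[[0,0,0],[0,0,0],1],[[0,0,0],[0,0,-30],1],[[0,0,0],[0,0,-40],1],[[0,0,0],[0,0,0],0],[[0,0,0],[0,0,0],0],[[0,0,0],[0,0,0],0]]'; python3 -c "
from h import *
u=np.array([np.cos(FH),np.sin(FH)]);n=np.array([-u[1],u[0]])
T=FO-.122*u+[0,.002]
need(T[0],T[1],-.0033,6.8)
for n in ('scene','top'):
  p,d=eyes.grab_frame(n); W=cloud(n,d)
  crop(n,p,*((150,150,140,110,6) if n=='scene' else (230,170,130,110,6)),n[0]+'14.png')
  m=(W[...,2]>.06)&(W[...,2]<.082)&(abs(W[...,1])<.08)&(W[...,0]>.56)&(W[...,0]<.72)
  P=W[m]; F=fix(P); print(n,len(P),P[:,2].mean(),np.polyfit(P[:,0],P[:,2],1)[0],axis(np.c_[F/1000]))"
```

```text
clock: 21.0
eef_pos: [0.5184, 0.0043, 0.0942]
tcp_rot: [-0.0, 0.998, 0.059, -0.001]
force: [0.4, -0.8, -0.2]
width: 0.379
t 21.0 pos [0.5184 0.0043 0.0942] hd 6.8 F [ 0.4 -0.8 -0.2] w 0.379
turn [-0.04  0.13 -0.  ] then shift mm (after turn) [-95.3   1.   97.5] | (before turn) [-95.1   1.   97.7]
scene 325 0.07036883952833886 -0.007250382519976129 ((71.75385284423828, 0.8148894309997559), (112.57530975341797, 14.76341438293457), 0.1542048454284668)
top 42 0.07329214840427058 -0.11602954945543101 ((114.59449768066406, 2.1340982913970947), (11.942378997802734, 30.192974090576172), 89.85999298095703)
```

View pics/s14.png

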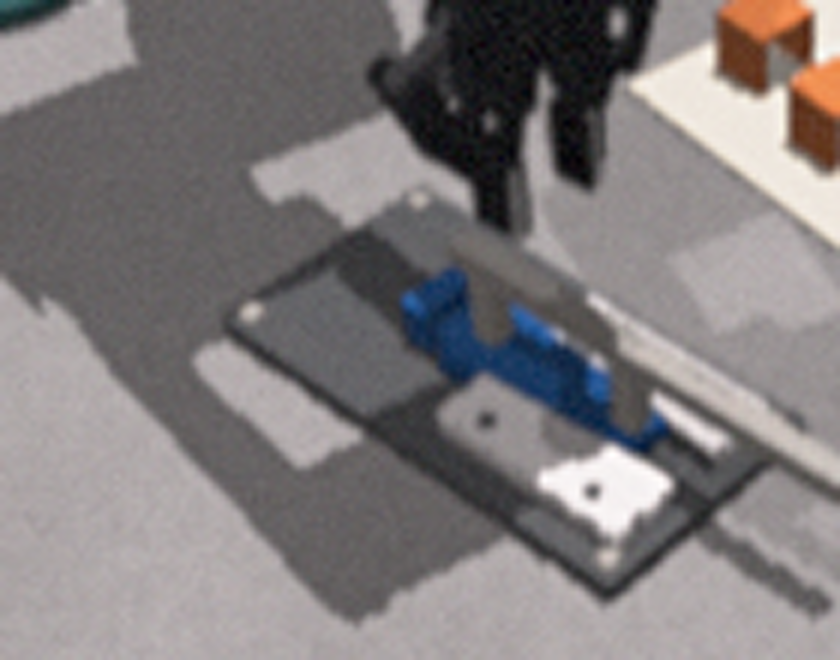

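Rack is released and upright in the way. Next I move behind the heel with the fingers shut and push.

```bash
python3 -m creep '[[[0,0,0],[-30,0,0],0],[[0,0,0],[-35,0,0],0],[[0,0,0],[-30,0,0],0],[[0,0,0],[0,0,0],0],[[0,0,0],[0,0,30],0],[[0,0,0],[0,0,40],0],[[0,0,0],[0,0,27],0],[[0,0,0],[0,0,0],0]]';python3 -m creep '[[[0,0,0],[4,0,0],0],[[0,0,0],[4,0,0],0],[[0,0,0],[0,0,0],0]]';python3 -m creep '[[[0,0,0],[4,0,0],0],[[0,0,0],[4,0,0],0],[[0,0,0],[0,0,0],0]]'
```

```text
clock: 22.1
eef_pos: [0.4245, -0.0069, -0.0033]
tcp_rot: [-0.001, 0.998, 0.059, -0.002]
force: [0.0, -0.7, 0.4]
width: -0.001
clock: 22.48
eef_pos: [0.4346, -0.0062, -0.0008]
tcp_rot: [0.0, 0.998, 0.059, 0.001]
force: [0.0, -0.5, -0.6]
width: 0.0
clock: 22.85
eef_pos: [0.4413, -0.0052, -0.0017]
tcp_rot: [-0.0, 0.998, 0.059, 0.0]
force: [-1.1, 0.2, 0.4]
width: 0.0
```

```bash
python3 -m creep '[[[0,0,0],[4,0,0],0],[[0,0,0],[4,0,0],0],[[0,0,0],[0,0,0],0]]';python3 -m creep '[[[0,0,0],[4,0,0],0],[[0,0,0],[0,0,0],0]]';python3 -m creep '[[[0,0,0],[4,0,0],0],[[0,0,0],[0,0,0],0]]'
```

```text
clock: 23.22
eef_pos: [0.4502, -0.0043, -0.0017]
tcp_rot: [0.0, 0.998, 0.059, 0.001]
force: [-1.4, 0.0, -0.4]
width: -0.002
clock: 23.48
eef_pos: [0.4537, -0.0038, -0.0017]
tcp_rot: [-0.0, 0.998, 0.059, 0.0]
force: [-1.9, -1.6, -0.7]
width: -0.002
clock: 23.72
eef_pos: [0.4577, -0.0033, -0.0016]
tcp_rot: [-0.0, 0.998, 0.059, 0.0]
force: [-1.3, -0.5, -1.7]
width: 0.006
```

```bash
python3 -m creep '[[[0,0,0],[3,0,0],0],[[0,0,0],[0,0,0],0]]';python3 -m creep '[[[0,0,0],[1.5,0,0],0],[[0,0,0],[0,0,0],0]]';python3 -m creep '[[[0,0,0],[1,0,0],0],[[0,0,0],[0,0,0],0]]'
```

```text
clock: 23.98
eef_pos: [0.4605, -0.0029, -0.0017]
tcp_rot: [-0.0, 0.998, 0.059, 0.0]
force: [-1.4, -0.3, -1.5]
width: 0.001
clock: 24.22
eef_pos: [0.4609, -0.0027, -0.0017]
tcp_rot: [-0.0, 0.998, 0.059, -0.0]
force: [-4.5, -2.3, 1.3]
width: -0.002
clock: 24.48
eef_pos: [0.4609, -0.0025, -0.0019]
tcp_rot: [-0.0, 0.998, 0.059, -0.001]
force: [-6.3, -2.3, 2.8]
width: 0.002
```

```bash
python3 -c "
from h import *
for n in ('scene','top'):
  p,d=eyes.grab_frame(n); W=cloud(n,d)
  crop(n,p,*((150,150,140,110,6) if n=='scene' else (230,170,130,110,6)),n[0]+'15.png')
  m=(W[...,2]>.06)&(W[...,2]<.082)&(abs(W[...,1])<.08)&(W[...,0]>.51)&(W[...,0]<.75)
  P=W[m]; F=fix(P); print(n,len(P),P[:,2].mean(),np.polyfit(P[:,0],P[:,2],1)[0],axis(np.c_[F/1000]))"
```

```text
scene 530 0.07060933865467126 -0.0017982176159679717 ((59.95771026611328, -1.6100482940673828), (14.187793731689453, 190.85618591308594), 89.8474349975586)
top 208 0.07319881160048618 0.002837382494853212 ((79.00162506103516, 0.020865440368652344), (11.997930526733398, 155.48709106445312), 89.86033630371094)
```

View pics/s15.png

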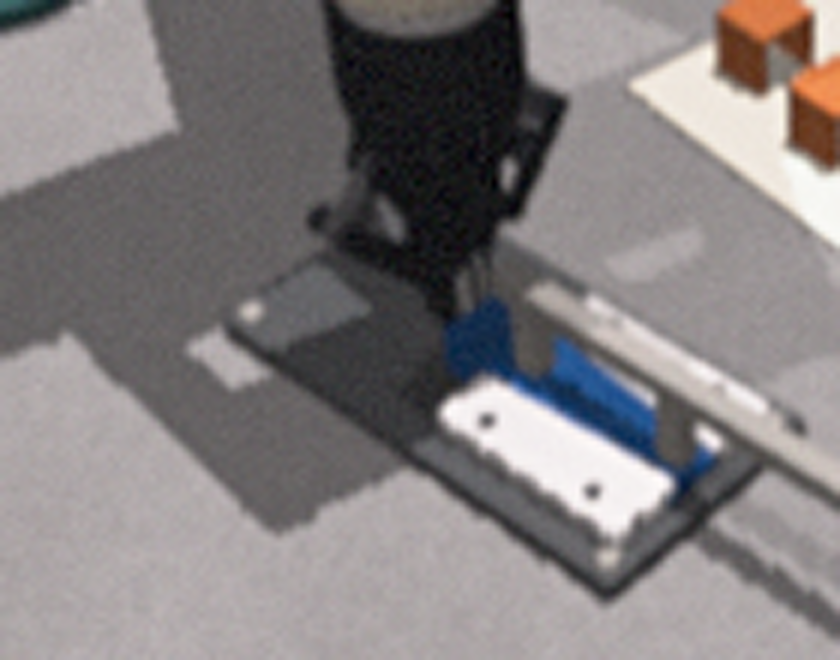

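```bash
python3 -m creep '[[[0,0,0],[2,0,0],0],[[0,0,0],[0,0,0],0]]';python3 -m creep '[[[0,0,0],[2,0,0],0],[[0,0,0],[0,0,0],0]]';python3 -m creep '[[[0,0,0],[2,0,0],0],[[0,0,0],[0,0,0],0]]'
```

```text
clock: 24.82
eef_pos: [0.4608, -0.0022, -0.0022]
tcp_rot: [-0.0, 0.998, 0.06, -0.003]
force: [-8.5, -2.7, 3.2]
width: -0.004
clock: 25.08
eef_pos: [0.4607, -0.0018, -0.0025]
tcp_rot: [-0.001, 0.998, 0.06, -0.005]
force: [-12.1, -4.1, 5.3]
width: 0.002
clock: 25.32
eef_pos: [0.4606, -0.0014, -0.0028]
tcp_rot: [-0.001, 0.998, 0.06, -0.007]
force: [-15.2, -4.9, 5.6]
width: 0.0
```

```bash
python3 -m creep '[[[0,0,0],[2,0,0],0],[[0,0,0],[2,0,0],0],[[0,0,0],[0,0,0],0],[[0,0,0],[0,0,0],0]]';python3 -m creep '[[[0,0,0],[1.5,0,0],0],[[0,0,0],[0,0,0],0],[[0,0,0],[0,0,0],0]]'
```

```text
clock: 25.82
eef_pos: [0.4604, -0.0007, -0.0034]
tcp_rot: [-0.001, 0.998, 0.06, -0.01]
force: [-22.5, -6.2, 8.1]
width: 0.001
clock: 26.2
eef_pos: [0.4604, -0.0004, -0.0036]
tcp_rot: [-0.001, 0.998, 0.06, -0.011]
force: [-24.7, -7.1, 9.2]
width: -0.002
```

Wedged. I back off, retreat upward and look.

```bash
python3 -m creep '[[[0,0,0],[-8,0,0],0],[[0,0,0],[-12,0,0],0],[[0,0,0],[-5,0,0],0],[[0,0,0],[0,0,-40],1],[[0,0,0],[0,0,-50],1],[[0,0,0],[0,0,-50],1],[[0,0,0],[0,0,0],1]]'; python3 -c "
from h import *
for n in ('scene','top'):
  p,d=eyes.grab_frame(n); W=cloud(n,d)
  cv2.imwrite('pics/'+n+'16.png',p[:,:,::-1])
  m=(W[...,2]>.06)&(W[...,2]<.082)&(abs(W[...,1])<.08)&(W[...,0]>.5)&(W[...,0]<.75)
  P=W[m]; F=fix(P); print(n,len(P),P[:,2].mean(),np.polyfit(P[:,0],P[:,2],1)[0],axis(np.c_[F/1000]),axis(P))
need(.46,0,0,6.8)"
```

```text
clock: 27.08
eef_pos: [0.4537, -0.0049, 0.1426]
tcp_rot: [0.001, 0.998, 0.059, 0.005]
force: [-0.5, 0.1, -0.1]
width: 0.842
scene 561 0.07050051689761269 -0.0015826761847329569 ((54.926998138427734, -1.009617805480957), (200.95260620117188, 15.631160736083984), 0.19400256872177124) ((599.66015625, 10.00106430053711), (200.95263671875, 15.6311616897583), 6.994003772735596)
top 198 0.07327678497182688 -0.0018046428138900896 ((82.59465789794922, 0.05359983444213867), (11.83156681060791, 149.63951110839844), 89.83287048339844) ((627.00732421875, 14.332754135131836), (149.6395263671875, 11.831565856933594), 6.632874488830566)
t 27.18 pos [ 0.4502 -0.0044  0.1391] hd 6.8 F [-0.4  0.9 -0.7] w 0.997
turn [ 0.04 -0.18 -0.  ] then shift mm (after turn) [ 10.2  -3.2 139.1] | (before turn) [  9.8  -3.3 139.1]
```

View pics/top16.png

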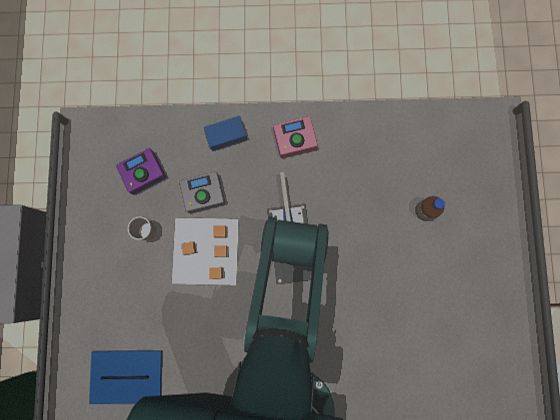

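View pics/scene16.png

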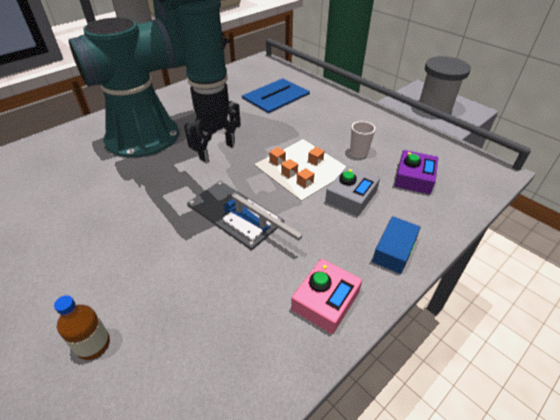

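```bash
cat >> h.py <<'E'
def ubs():
    p,d=eyes.grab_frame("top"); x0,y0,w,h,s=165,210,80,80,8
    im=cv2.resize(p[y0:y0+h,x0:x0+w],None,fx=s,fy=s,interpolation=cv2.INTER_CUBIC).astype(int)
    m=((im[...,0]-im[...,2])>75)&(im[...,0]>150)
    # lit top face only
    cs=[c for c in cv2.findContours(m.astype(np.uint8),cv2.RETR_EXTERNAL,cv2.CHAIN_APPROX_NONE)[0] if cv2.contourArea(c)>2000]
    for c in cs:
        P=np.array([atz("top",x0+(a+.5)/s-.5,y0+(b+.5)/s-.5,.040)[:2] for a,b in c[:,0]])
        print("ub",[[round(float(v),1) for v in t] if not np.isscalar(t) else round(t,1) for t in axis(P)])
E
python3 -c "
from h import *
ubs()
p,d=eyes.grab_frame('scene'); crop('scene',p,250,140,90,60,9,'s17.png')
p,d=eyes.grab_frame('top'); crop('top',p,165,210,80,80,7,'t17.png')"
```

```text
ub [[402.6, 228.1], [30.5, 33.2], 1.3]
ub [[468.5, 214.3], [33.9, 29.8], 89.0]
ub [[478.6, 311.9], [30.9, 33.5], 8.8]
ub [[528.7, 216.8], [30.1, 33.3], 1.0]
```

View pics/s17.png

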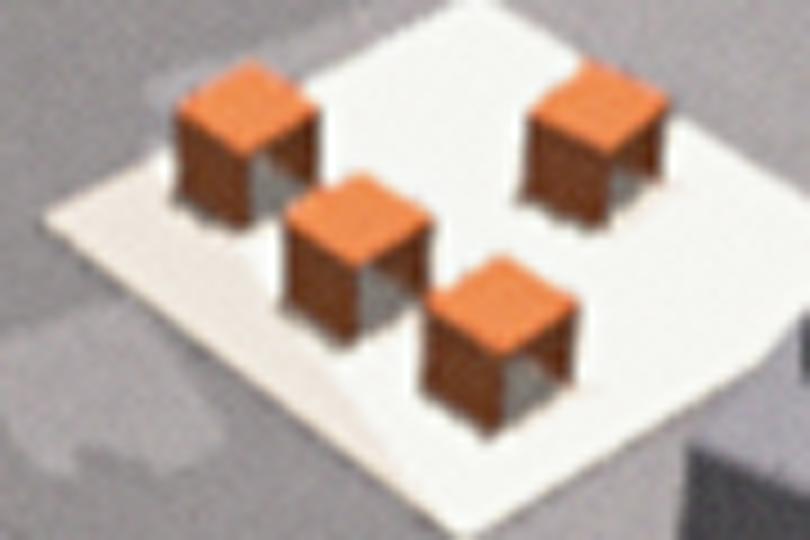

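View pics/t17.png

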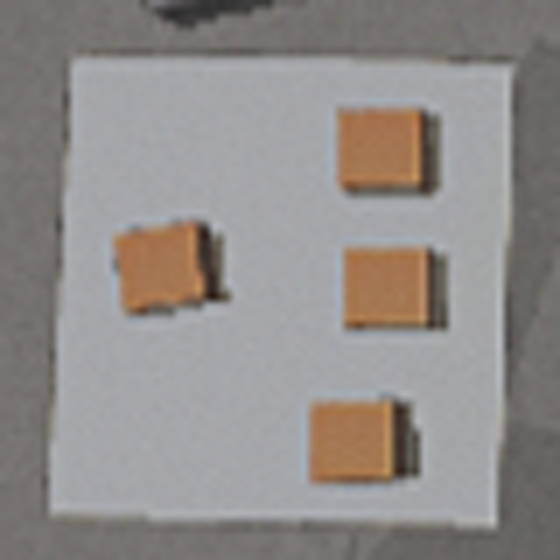

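```bash
python3 -c "
from h import *
need(.4026,.230,.07,1.3)"
```

```text
t 27.32 pos [ 0.4482 -0.0041  0.1372] hd 6.8 F [-0.   0.4 -0.2] w 1.004
turn [-0.04  0.12  5.5 ] then shift mm (after turn) [ -40.2 -235.1   67.2] | (before turn) [ -17.4 -237.8   67.4]
```

```bash
python3 -m creep '[[[0,0,5.5],[0,0,0],1],[[0,0,0],[-5,-15,0],1],[[0,0,0],[-5,-35,5],1],[[0,0,0],[-5,-40,8],1],[[0,0,0],[-5,-40,10],1],[[0,0,0],[-5,-40,10],1],[[0,0,0],[-5,-40,10],1],[[0,0,0],[-5,-20,10],1],[[0,0,0],[-5,-5,12],1],[[0,0,0],[0,0,0],1],[[0,0,0],[0,0,0],1]]'; python3 -c "
from h import *
need(.4026,.230,-.012,1.3)"
```

```text
clock: 28.7
eef_pos: [0.4036, 0.2292, 0.0733]
tcp_rot: [0.0, 1.0, 0.011, -0.0]
force: [0.2, -1.0, -0.1]
width: 1.001
t 28.7 pos [0.4036 0.2292 0.0733] hd 1.29 F [ 0.2 -1.  -0.1] w 1.001
turn [ 0.01  0.02 -0.01] then shift mm (after turn) [-1.  -0.9 85.3] | (before turn) [-1.  -0.9 85.3]
```

```bash
python3 -m creep '[[[0,0,0],[-1,-1,30],1],[[0,0,0],[0,0,30],1],[[0,0,0],[0,0,20],1],[[0,0,0],[0,0,5],1],[[0,0,0],[0,0,0],1],[[0,0,0],[0,0,0],0],[[0,0,0],[0,0,0],0],[[0,0,0],[0,0,0],0],[[0,0,0],[0,0,0],0],[[0,0,0],[0,0,0],0],[[0,0,0],[0,0,0],0]]'; python3 -m creep '[[[0,0,0],[0,0,-10],0],[[0,0,0],[0,0,-30],0],[[0,0,0],[0,0,-40],0],[[0,0,0],[0,0,-30],0],[[0,0,0],[0,0,0],0]]'; python3 -c "
from h import *
p,d=eyes.grab_frame('scene'); crop('scene',p,230,90,110,90,7,'s18.png')
u=np.array([np.cos(FH),np.sin(FH)])
for k in (-72,-24,24,72): print(k,(FO+u*(.052+k/1000)+[0,.0015]).round(4))
T=FO+u*(.052-.072)+[0,.0015]
need(*T,.1,6.8)"
```

```text
clock: 30.08
eef_pos: [0.4031, 0.231, -0.0109]
tcp_rot: [-0.0, 1.0, 0.012, 0.001]
force: [-0.6, 0.6, 6.8]
width: 0.41
clock: 30.7
eef_pos: [0.4045, 0.2316, 0.1008]
tcp_rot: [-0.001, 1.0, 0.011, 0.003]
force: [0.4, -0.5, -1.6]
width: 0.408
-72 [0.5251 0.0036]
-24 [0.5728 0.0093]
24 [0.6205 0.015 ]
72 [0.6681 0.0207]
t 30.75 pos [0.4034 0.2311 0.0994] hd 1.31 F [-0.4 -0.5 -2. ] w 0.405
turn [-0.05 -0.15 -5.49] then shift mm (after turn) [ 94.  240.3  -0.6] | (before turn) [116.5 230.2  -0.5]
```

View pics/s18.png

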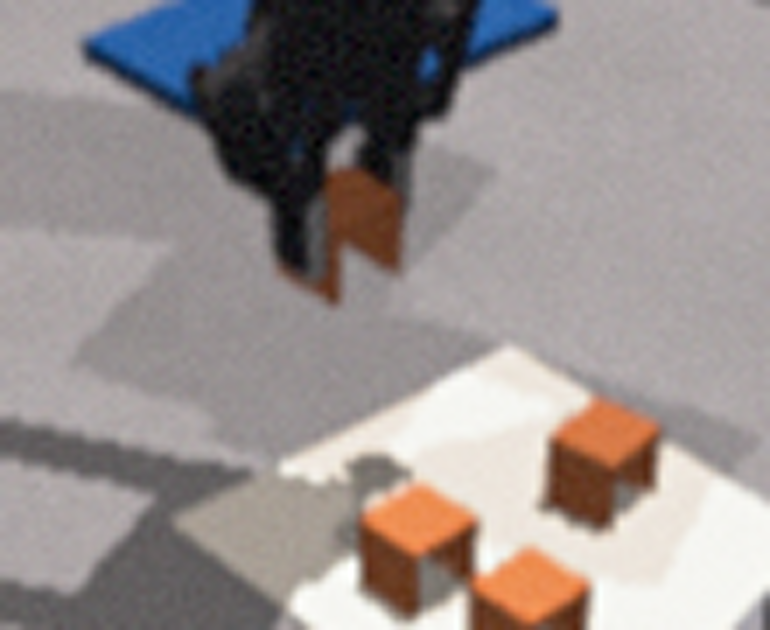

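```bash
python3 -m creep '[[[0,0,-5.5],[0,0,0],0],[[0,0,0],[5,14,0],0],[[0,0,0],[14,35,0],0],[[0,0,0],[16,40,0],0],[[0,0,0],[16,40,0],0],[[0,0,0],[16,40,0],0],[[0,0,0],[14,40,0],0],[[0,0,0],[8,20,0],0],[[0,0,0],[5,11,0],0],[[0,0,0],[0,0,0],0],[[0,0,0],[0,0,0],0]]'; python3 -c "
from h import *
need(.5251,.0036,.030,6.8)
p,d=eyes.grab_frame('scene'); crop('scene',p,180,130,130,110,6,'s19.png')"
```

```text
clock: 32.12
eef_pos: [0.5235, 0.0046, 0.0981]
tcp_rot: [-0.0, 0.998, 0.06, -0.001]
force: [-0.2, 1.2, -0.8]
width: 0.408
t 32.12 pos [0.5235 0.0046 0.0981] hd 6.83 F [-0.2  1.2 -0.8] w 0.408
turn [-0.04  0.07  0.03] then shift mm (after turn) [ 1.5  1.2 68.1] | (before turn) [ 1.6  1.2 68.1]
```

View pics/s19.png

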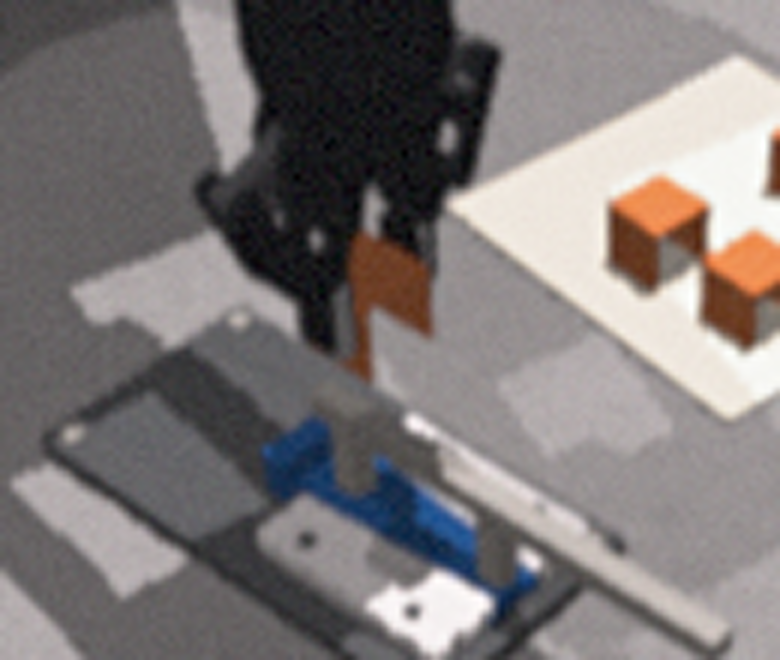

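```bash
python3 -m creep '[[[0,0,0],[1.5,1.2,10],0],[[0,0,0],[0,0,20],0],[[0,0,0],[0,0,10],0],[[0,0,0],[0,0,4],0],[[0,0,0],[0,0,4],0],[[0,0,0],[0,0,0],0]]'; python3 -c "
from h import *
need(.5251,.0036,.024,6.8)
p,d=eyes.grab_frame('scene'); crop('scene',p,200,160,80,70,10,'s20.png')"
```

```text
clock: 32.92
eef_pos: [0.5262, 0.0026, 0.0503]
tcp_rot: [-0.0, 0.998, 0.059, 0.0]
force: [0.7, 1.4, -0.8]
width: 0.409
t 32.92 pos [0.5262 0.0026 0.0503] hd 6.8 F [ 0.7  1.4 -0.8] w 0.409
turn [-0. -0.  0.] then shift mm (after turn) [-0.9 -1.1 26.3] | (before turn) [-0.9 -1.1 26.3]
```

View pics/s20.png

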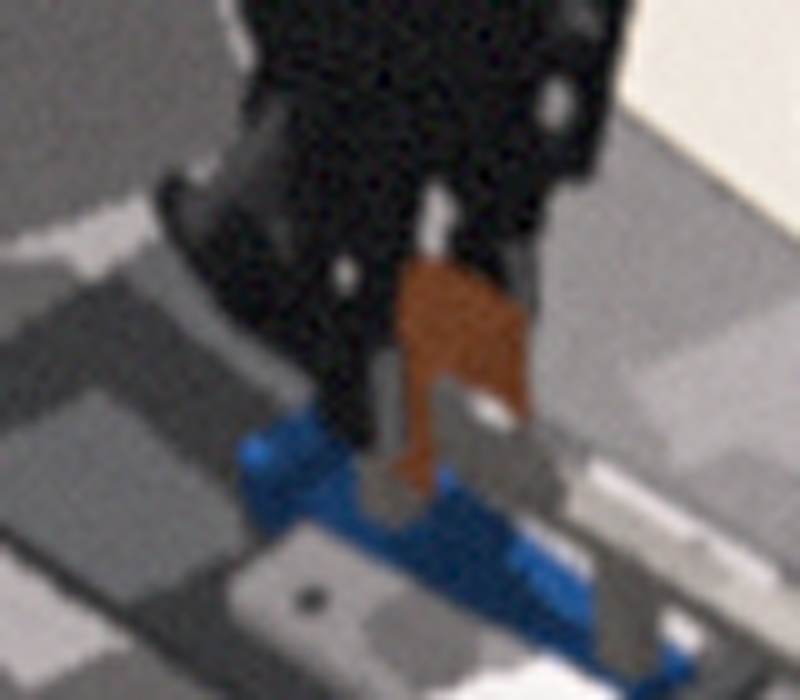

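```bash
python3 -m creep '[[[0,0,0],[0,-1,10],0],[[0,0,0],[0,0,8],0],[[0,0,0],[0,0,4],0],[[0,0,0],[0,0,2],0],[[0,0,0],[0,0,0],0]]'; python3 -m creep '[[[0,0,0],[0,0,1.5],0],[[0,0,0],[0,0,0],0]]'
```

```text
clock: 33.6
eef_pos: [0.5259, 0.0036, 0.0262]
tcp_rot: [-0.0, 0.998, 0.059, -0.0]
force: [1.1, 0.2, -0.5]
width: 0.413
clock: 33.85
eef_pos: [0.526, 0.0036, 0.0249]
tcp_rot: [-0.0, 0.998, 0.059, 0.0]
force: [0.0, -0.3, -1.0]
width: 0.407
```

```bash
python3 -m creep '[[[0,0,0],[0,0,1],0],[[0,0,0],[0,0,0],0]]'; python3 -m creep '[[[0,0,0],[0,0,0],0.6],[[0,0,0],[0,0,0],0.7],[[0,0,0],[0,0,0],0.8],[[0,0,0],[0,0,0],1],[[0,0,0],[0,0,0],1],[[0,0,0],[0,0,-20],1],[[0,0,0],[0,0,-40],1],[[0,0,0],[0,0,-40],1],[[0,0,0],[0,-20,0],1],[[0,0,0],[0,-40,0],1],[[0,0,0],[0,-40,0],1],[[0,0,0],[0,-40,0],1]]';python3 -c "
from h import *
p,d=eyes.grab_frame('scene'); crop('scene',p,200,160,80,70,10,'s21.png')
W=cloud('scene',d);m=(W[...,2]>.071)&(W[...,2]<.08)&(p[...,0].astype(int)-p[...,2]>60)&(W[...,1]<.1)
print(m.sum(),axis(fix(W[m])/1000), np.median(W[m],0))
p,d=eyes.grab_frame('top'); crop('top',p,240,170,80,70,10,'t21.png')
need(.4685,.2163,.07,-1)"
```

```text
clock: 34.1
eef_pos: [0.5261, 0.0036, 0.0241]
tcp_rot: [-0.0, 0.998, 0.059, 0.0]
force: [-0.8, -0.5, 2.8]
width: 0.411
clock: 35.6
eef_pos: [0.508, 0.1442, 0.1227]
tcp_rot: [-0.0, 0.998, 0.059, -0.001]
force: [-0.4, 0.6, -0.7]
width: 1.0
156 ((-11.899150848388672, -205.47735595703125), (38.74599075317383, 445.32244873046875), 3.047269105911255) [ 0.52534802 -0.00139926  0.07602662]
t 35.7 pos [0.5075 0.1462 0.1227] hd 6.99 F [ 0.  -0.4 -0.6] w 0.998
turn [-0.08  0.12  7.99] then shift mm (after turn) [-40.2 -69.4  52.7] | (before turn) [-30.1 -74.3  52.9]
```

View pics/s21.png

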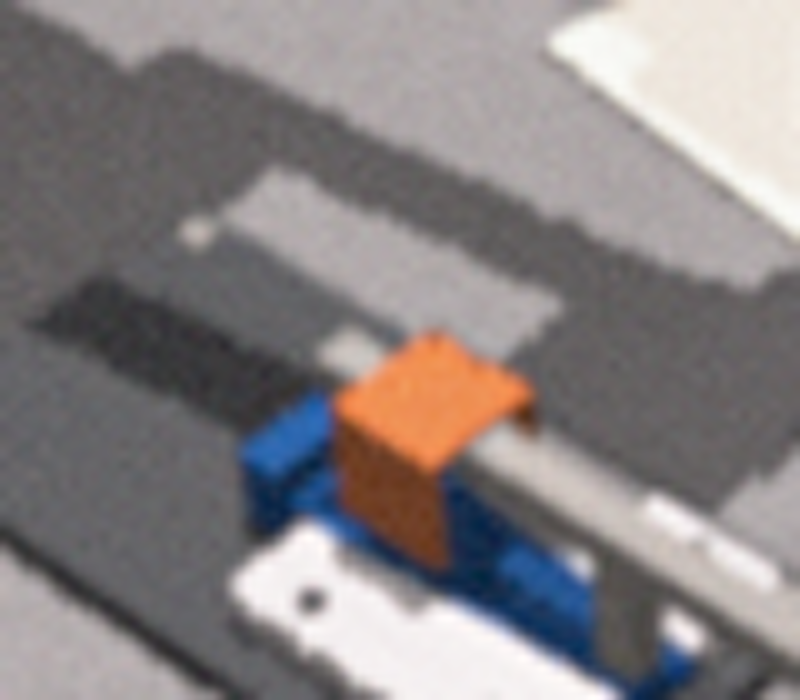

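View pics/t21.png

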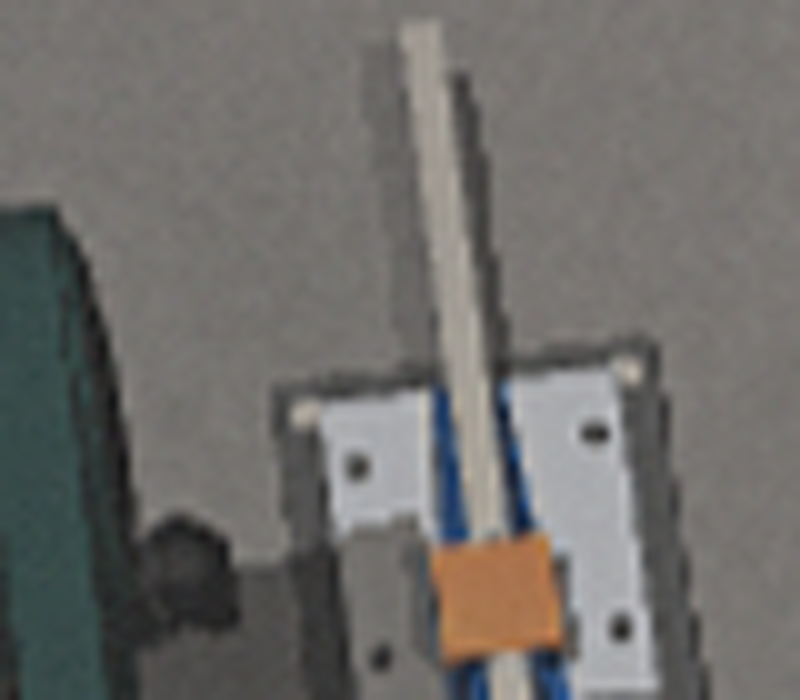

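```bash
python3 -m creep '[[[0,0,8],[0,0,0],1],[[0,0,0],[-15,-25,15],1],[[0,0,0],[-18,-30,20],1],[[0,0,0],[-7,-14,16],1],[[0,0,0],[0,0,0],1],[[0,0,0],[0,0,0],1]]'; python3 -c "
from h import *
need(.4685,.2163,-.012,-1)"
```

```text
clock: 36.45
eef_pos: [0.4713, 0.2119, 0.0729]
tcp_rot: [0.0, 1.0, -0.01, 0.0]
force: [0.8, 0.2, 0.5]
width: 1.002
t 36.45 pos [0.4713 0.2119 0.0729] hd -1.2 F [0.8 0.2 0.5] w 1.002
turn [ 0.02 -0.01 -0.2 ] then shift mm (after turn) [-2.8 -4.4 84.9] | (before turn) [-2.9 -4.4 84.9]
```

```bash
python3 -m creep '[[[0,0,0],[-3,-4.5,30],1],[[0,0,0],[0,0,30],1],[[0,0,0],[0,0,20],1],[[0,0,0],[0,0,5],1],[[0,0,0],[0,0,0],1],[[0,0,0],[0,0,0],0],[[0,0,0],[0,0,0],0],[[0,0,0],[0,0,0],0],[[0,0,0],[0,0,0],0],[[0,0,0],[0,0,0],0],[[0,0,0],[0,0,0],0]]'; python3 -m creep '[[[0,0,0],[0,0,-10],0],[[0,0,0],[0,0,-30],0],[[0,0,0],[0,0,-40],0],[[0,0,0],[0,0,-30],0],[[0,0,0],[0,0,0],0]]'; python3 -c "
from h import *
need(.5728,.0093,.1,6.8)"
```

```text
clock: 37.83
eef_pos: [0.4684, 0.2171, -0.0114]
tcp_rot: [-0.0, 1.0, -0.01, 0.001]
force: [-0.1, -0.2, 5.5]
width: 0.411
clock: 38.45
eef_pos: [0.4699, 0.2177, 0.1005]
tcp_rot: [-0.001, 1.0, -0.01, 0.003]
force: [0.5, 0.1, -2.0]
width: 0.41
t 38.45 pos [0.4699 0.2177 0.1005] hd -1.19 F [ 0.5  0.1 -2. ] w 0.41
turn [-0.09 -0.31 -7.99] then shift mm (after turn) [ 77.5 219.1   0.5] | (before turn) [107.2 206.2   0.7]
```

```bash
python3 -m creep '[[[0,0,-8],[0,0,0],0],[[0,0,0],[5,14,0],0],[[0,0,0],[14,40,0],0],[[0,0,0],[14,40,0],0],[[0,0,0],[14,40,0],0],[[0,0,0],[14,40,0],0],[[0,0,0],[11,30,0],0],[[0,0,0],[5.5,15,0],0],[[0,0,0],[0,0,0],0],[[0,0,0],[0,0,0],0]]'; python3 -c "
from h import *
need(.5728,.0093,.030,6.8)
p,d=eyes.grab_frame('scene'); crop('scene',p,180,130,130,110,6,'s22.png')"
```

```text
clock: 39.7
eef_pos: [0.5697, 0.0096, 0.0974]
tcp_rot: [-0.0, 0.998, 0.059, -0.001]
force: [0.0, 0.3, -1.4]
width: 0.417
t 39.7 pos [0.5697 0.0096 0.0974] hd 6.79 F [ 0.   0.3 -1.4] w 0.417
turn [-0.05  0.09 -0.01] then shift mm (after turn) [ 3.   0.6 67.4] | (before turn) [ 3.1  0.7 67.4]
```

View pics/s22.png

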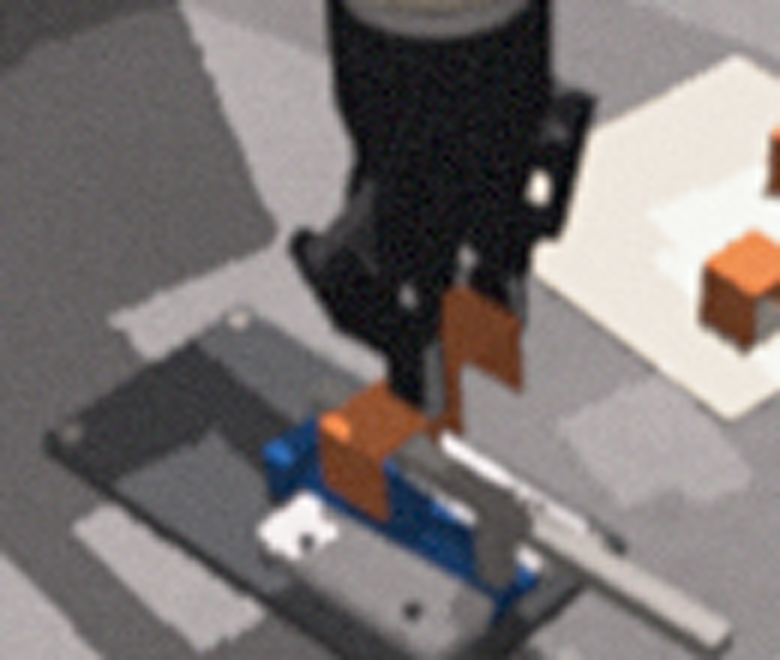

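```bash
python3 -m creep '[[[0,0,0],[2.5,0,10],0],[[0,0,0],[0,0,20],0],[[0,0,0],[0,0,10],0],[[0,0,0],[0,0,4],0],[[0,0,0],[0,0,4],0],[[0,0,0],[0,0,0],0]]'; python3 -m creep '[[[0,0,0],[0,0,10],0],[[0,0,0],[0,0,8],0],[[0,0,0],[0,0,5],0],[[0,0,0],[0,0,0],0]]'; python3 -m creep '[[[0,0,0],[0,0,1],0],[[0,0,0],[0,0,0],0]]'
```

```text
clock: 40.5
eef_pos: [0.5734, 0.009, 0.0499]
tcp_rot: [-0.0, 0.998, 0.059, 0.0]
force: [-0.1, 0.5, -0.3]
width: 0.412
clock: 41.0
eef_pos: [0.5728, 0.009, 0.0262]
tcp_rot: [-0.0, 0.998, 0.059, -0.001]
force: [-0.8, -0.3, -1.3]
width: 0.411
clock: 41.25
eef_pos: [0.5735, 0.009, 0.026]
tcp_rot: [-0.0, 0.998, 0.059, 0.0]
force: [0.4, -0.7, -0.7]
width: 0.412
```

```bash
python3 -m creep '[[[0,0,0],[0,0,1.5],0],[[0,0,0],[0,0,0],0]]'; python3 -m creep '[[[0,0,0],[0,0,0],0.6],[[0,0,0],[0,0,0],0.7],[[0,0,0],[0,0,0],0.8],[[0,0,0],[0,0,0],1],[[0,0,0],[0,0,0],1],[[0,0,0],[0,0,-20],1],[[0,0,0],[0,0,-40],1],[[0,0,0],[0,0,-40],1],[[0,0,0],[0,-20,0],1],[[0,0,0],[0,-40,0],1],[[0,0,0],[0,-40,0],1],[[0,0,0],[0,-40,0],1]]';python3 -c "
from h import *
p,d=eyes.grab_frame('top'); crop('top',p,240,170,80,70,10,'t23.png')
need(.5287,.2188,.07,1)"
```

```text
clock: 41.5
eef_pos: [0.5733, 0.009, 0.0243]
tcp_rot: [-0.0, 0.998, 0.059, -0.0]
force: [-0.3, -0.4, -1.3]
width: 0.411
clock: 43.0
eef_pos: [0.5554, 0.1497, 0.1232]
tcp_rot: [-0.0, 0.998, 0.059, -0.001]
force: [-0.3, 0.3, 0.6]
width: 0.996
t 43.05 pos [0.5545 0.1541 0.1232] hd 6.86 F [-0.7  3.8  0.3] w 1.0
turn [-0.19  0.12  5.86] then shift mm (after turn) [-24.6 -65.1  53.2] | (before turn) [-17.8 -67.1  53.5]
```

View pics/t23.png

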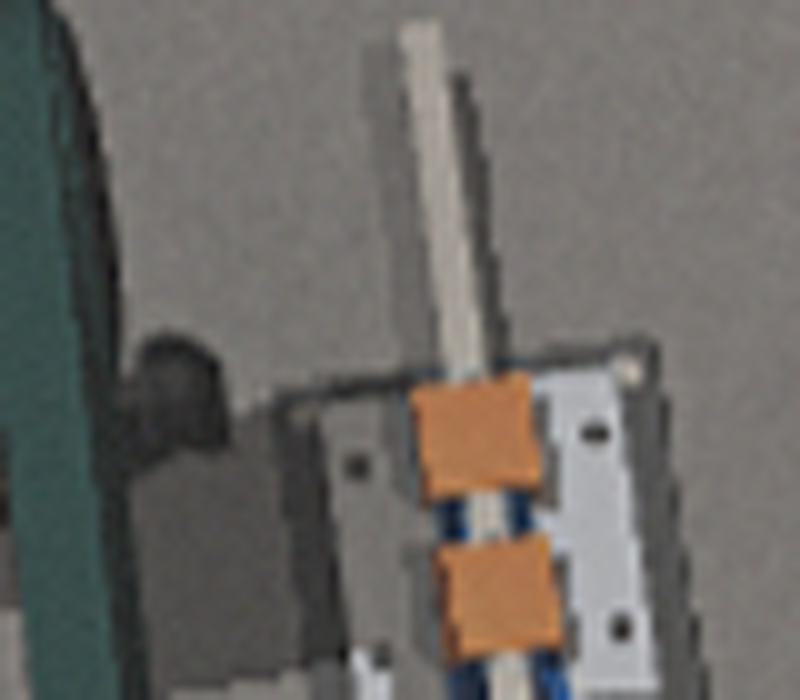

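```bash
python3 -m creep '[[[0,0,5.8],[0,0,0],1],[[0,0,0],[-10,-22,15],1],[[0,0,0],[-10,-28,20],1],[[0,0,0],[-4,-15,16],1],[[0,0,0],[0,0,0],1],[[0,0,0],[0,0,0],1]]'; python3 -c "
from h import *
need(.5287,.2188,-.012,1)"
```

```text
clock: 43.8
eef_pos: [0.5321, 0.2122, 0.0734]
tcp_rot: [0.0, 1.0, 0.009, 0.0]
force: [0.4, 0.5, -0.6]
width: 1.008
t 43.8 pos [0.5321 0.2122 0.0734] hd 1.01 F [ 0.4  0.5 -0.6] w 1.008
turn [ 0.01 -0.02  0.01] then shift mm (after turn) [-3.3 -6.7 85.4] | (before turn) [-3.3 -6.7 85.4]
```

```bash
python3 -m creep '[[[0,0,0],[-3.5,-6.5,30],1],[[0,0,0],[0,0,30],1],[[0,0,0],[0,0,20],1],[[0,0,0],[0,0,5],1],[[0,0,0],[0,0,0],1],[[0,0,0],[0,0,0],0],[[0,0,0],[0,0,0],0],[[0,0,0],[0,0,0],0],[[0,0,0],[0,0,0],0],[[0,0,0],[0,0,0],0],[[0,0,0],[0,0,0],0]]'; python3 -m creep '[[[0,0,0],[0,0,-10],0],[[0,0,0],[0,0,-30],0],[[0,0,0],[0,0,-40],0],[[0,0,0],[0,0,-30],0],[[0,0,0],[0,0,0],0]]'; python3 -c "
from h import *
need(.6205,.015,.1,6.8)"
```

```text
clock: 45.18
eef_pos: [0.5285, 0.2192, -0.0109]
tcp_rot: [-0.0, 1.0, 0.009, 0.001]
force: [-0.3, -0.9, 5.4]
width: 0.414
clock: 45.8
eef_pos: [0.53, 0.2197, 0.1012]
tcp_rot: [-0.001, 1.0, 0.009, 0.003]
force: [-0.7, 0.4, -0.6]
width: 0.409
t 45.8 pos [0.53   0.2197 0.1012] hd 1.01 F [-0.7  0.4 -0.6] w 0.409
turn [-0.07 -0.31 -5.79] then shift mm (after turn) [ 65.6 213.9   1.2] | (before turn) [ 86.9 206.2   1.4]
```

```bash
python3 -m creep '[[[0,0,-5.8],[0,0,0],0],[[0,0,0],[4,14,0],0],[[0,0,0],[12,40,0],0],[[0,0,0],[12,40,0],0],[[0,0,0],[12,40,0],0],[[0,0,0],[12,40,0],0],[[0,0,0],[10,28,0],0],[[0,0,0],[6,12,0],0],[[0,0,0],[0,0,0],0],[[0,0,0],[0,0,0],0]]'; python3 -c "
from h import *
need(.6205,.015,.0241,6.8)
p,d=eyes.grab_frame('scene'); crop('scene',p,180,130,130,110,6,'s24.png')"
```

```text
clock: 47.05
eef_pos: [0.6199, 0.0155, 0.0979]
tcp_rot: [-0.0, 0.998, 0.059, -0.001]
force: [-0.8, 0.6, -2.2]
width: 0.411
t 47.05 pos [0.6199 0.0155 0.0979] hd 6.81 F [-0.8  0.6 -2.2] w 0.411
turn [-0.05  0.08  0.01] then shift mm (after turn) [ 0.6  0.6 73.8] | (before turn) [ 0.7  0.6 73.8]
```

View pics/s24.png

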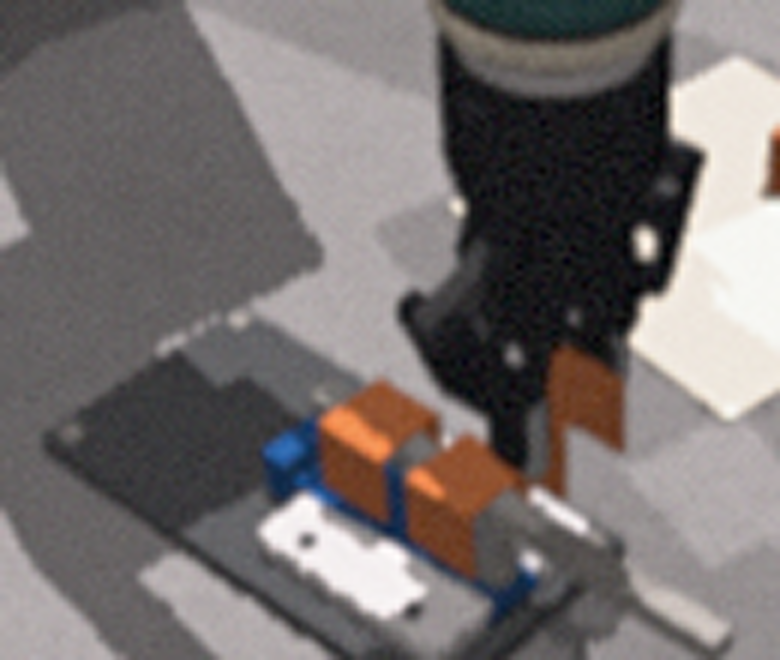

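```bash
python3 -m creep '[[[0,0,0],[0.5,0,10],0],[[0,0,0],[0,0,20],0],[[0,0,0],[0,0,10],0],[[0,0,0],[0,0,4],0],[[0,0,0],[0,0,4],0],[[0,0,0],[0,0,0],0]]'; python3 -m creep '[[[0,0,0],[0,0,10],0],[[0,0,0],[0,0,8],0],[[0,0,0],[0,0,5],0],[[0,0,0],[0,0,0],0]]'; python3 -m creep '[[[0,0,0],[0,0,2],0],[[0,0,0],[0,0,0],0]]'
```

```text
clock: 47.85
eef_pos: [0.6214, 0.0146, 0.0504]
tcp_rot: [-0.0, 0.998, 0.059, 0.0]
force: [0.9, -0.4, -1.0]
width: 0.412
clock: 48.35
eef_pos: [0.6208, 0.0146, 0.0266]
tcp_rot: [-0.0, 0.998, 0.059, -0.001]
force: [-0.1, 0.5, -0.4]
width: 0.41
clock: 48.6
eef_pos: [0.6214, 0.0147, 0.0254]
tcp_rot: [-0.0, 0.998, 0.059, 0.0]
force: [0.3, 1.2, -1.0]
width: 0.407
```

```bash
python3 -m creep '[[[0,0,0],[0,0,1.5],0],[[0,0,0],[0,0,0],0]]'; python3 -m creep '[[[0,0,0],[0,0,0],0.6],[[0,0,0],[0,0,0],0.7],[[0,0,0],[0,0,0],0.8],[[0,0,0],[0,0,0],1],[[0,0,0],[0,0,0],1],[[0,0,0],[0,0,-20],1],[[0,0,0],[0,0,-40],1],[[0,0,0],[0,0,-40],1],[[0,0,0],[-10,-20,0],1],[[0,0,0],[-20,-40,0],1],[[0,0,0],[-20,-40,0],1],[[0,0,0],[-20,-40,0],1]]';python3 -c "
from h import *
p,d=eyes.grab_frame('top'); crop('top',p,240,170,80,70,10,'t25.png')
ubs()
need(.4786,.3139,.07,8.8)"
```

```text
clock: 48.85
eef_pos: [0.6216, 0.0146, 0.0241]
tcp_rot: [-0.0, 0.998, 0.059, 0.0]
force: [0.2, 0.4, 1.8]
width: 0.412
clock: 50.35
eef_pos: [0.5331, 0.1467, 0.1229]
tcp_rot: [-0.0, 0.998, 0.059, -0.001]
force: [0.2, -0.2, 0.2]
width: 0.997
ub [[477.5, 320.7], [31.4, 16.4], 8.6]
t 50.45 pos [0.5304 0.1486 0.1226] hd 6.99 F [ 0.1 -0.5 -0.5] w 0.998
turn [-0.09  0.28 -1.81] then shift mm (after turn) [ -25.9 -171.3   52.6] | (before turn) [ -31.  -170.3   53. ]
```

View pics/t25.png

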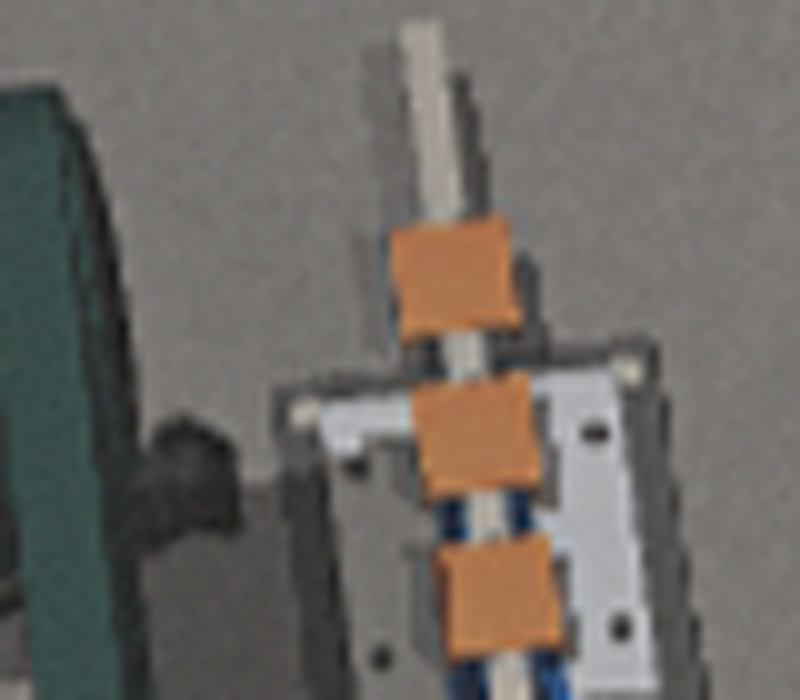

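```bash
python3 -m creep '[[[0,0,-1.8],[0,0,0],1],[[0,0,0],[-6,-35,0],1],[[0,0,0],[-6,-45,10],1],[[0,0,0],[-6,-45,15],1],[[0,0,0],[-4,-30,15],1],[[0,0,0],[-2,-12,10],1],[[0,0,0],[0,0,0],1],[[0,0,0],[0,0,0],1]]'; python3 -c "
from h import *
need(.4786,.3139,-.012,8.8)"
```

```text
clock: 51.45
eef_pos: [0.4875, 0.3058, 0.0741]
tcp_rot: [0.0, 0.997, 0.075, 0.0]
force: [0.5, -0.1, 0.3]
width: 1.0
t 51.45 pos [0.4875 0.3058 0.0741] hd 8.55 F [ 0.5 -0.1  0.3] w 1.0
turn [ 0.02 -0.03 -0.25] then shift mm (after turn) [-7.5 -9.4 86.1] | (before turn) [-7.6 -9.4 86.1]
```

```bash
python3 -m creep '[[[0,0,0],[-7.5,-9.4,30],1],[[0,0,0],[0,0,30],1],[[0,0,0],[0,0,20],1],[[0,0,0],[0,0,5],1],[[0,0,0],[0,0,0],1],[[0,0,0],[0,0,0],0],[[0,0,0],[0,0,0],0],[[0,0,0],[0,0,0],0],[[0,0,0],[0,0,0],0],[[0,0,0],[0,0,0],0],[[0,0,0],[0,0,0],0]]'; python3 -m creep '[[[0,0,0],[0,0,-10],0],[[0,0,0],[0,0,-30],0],[[0,0,0],[0,0,-40],0],[[0,0,0],[0,0,-30],0],[[0,0,0],[0,0,0],0]]'; python3 -c "
from h import *
need(.6681,.0207,.1,6.8)"
```

```text
clock: 52.82
eef_pos: [0.4782, 0.3153, -0.0104]
tcp_rot: [-0.0, 0.997, 0.075, 0.001]
force: [-0.5, -0.9, 5.2]
width: 0.411
clock: 53.45
eef_pos: [0.4796, 0.3161, 0.1018]
tcp_rot: [-0.001, 0.997, 0.075, 0.003]
force: [0.2, 0.1, -1.1]
width: 0.409
t 53.45 pos [0.4796 0.3161 0.1018] hd 8.61 F [ 0.2  0.1 -1.1] w 0.409
turn [-0.11 -0.31  1.81] then shift mm (after turn) [152.2 315.7   1.8] | (before turn) [142.1 320.3   1.9]
```

```bash
python3 -m creep '[[[0,0,1.8],[0,0,0],0],[[0,0,0],[8,16,0],0],[[0,0,0],[20,40,0],0],[[0,0,0],[20,42,0],0],[[0,0,0],[20,42,0],0],[[0,0,0],[20,42,0],0],[[0,0,0],[20,42,0],0],[[0,0,0],[20,40,0],0],[[0,0,0],[16,34,0],0],[[0,0,0],[8,18,0],0],[[0,0,0],[0,0,0],0],[[0,0,0],[0,0,0],0]]'; python3 -c "
from h import *
need(.6681,.0207,.0241,6.8)
p,d=eyes.grab_frame('scene'); crop('scene',p,200,130,130,110,6,'s26.png')"
```

```text
clock: 54.95
eef_pos: [0.6648, 0.0203, 0.0983]
tcp_rot: [-0.0, 0.998, 0.06, -0.001]
force: [0.3, -0.6, -0.8]
width: 0.411
t 54.95 pos [0.6648 0.0203 0.0983] hd 6.82 F [ 0.3 -0.6 -0.8] w 0.411
turn [-0.06  0.1   0.02] then shift mm (after turn) [ 3.3 -0.  74.2] | (before turn) [ 3.5  0.  74.2]
```

View pics/s26.png

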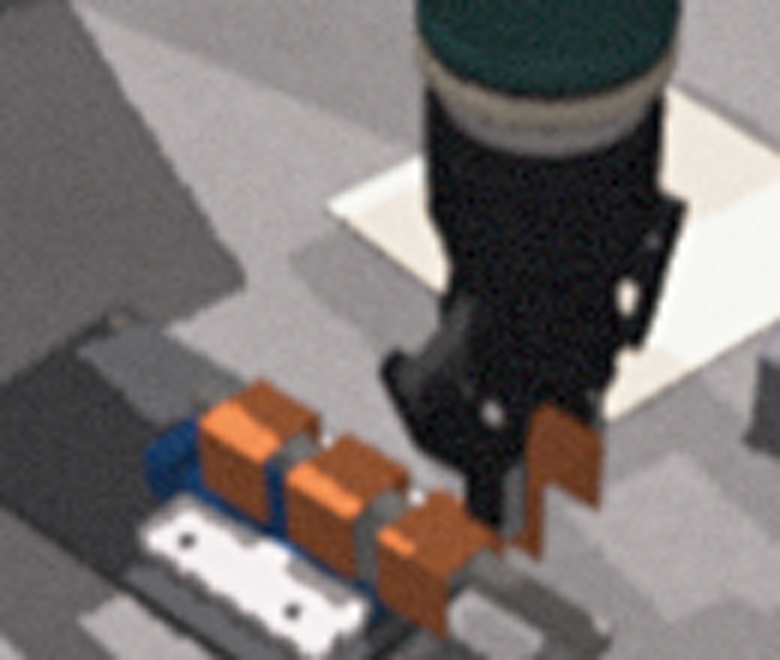

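```bash
python3 -m creep '[[[0,0,0],[2.5,0,10],0],[[0,0,0],[0,0,20],0],[[0,0,0],[0,0,10],0],[[0,0,0],[0,0,4],0],[[0,0,0],[0,0,4],0],[[0,0,0],[0,0,0],0]]'; python3 -m creep '[[[0,0,0],[0,0,10],0],[[0,0,0],[0,0,8],0],[[0,0,0],[0,0,5],0],[[0,0,0],[0,0,0],0]]'; python3 -m creep '[[[0,0,0],[0,0,2],0],[[0,0,0],[0,0,0],0]]'; python3 -m creep '[[[0,0,0],[0,0,1.2],0],[[0,0,0],[0,0,0],0]]'
```

```text
clock: 55.75
eef_pos: [0.6687, 0.0196, 0.0509]
tcp_rot: [-0.0, 0.998, 0.059, 0.0]
force: [0.5, -0.3, -0.7]
width: 0.41
clock: 56.25
eef_pos: [0.668, 0.0196, 0.0271]
tcp_rot: [-0.0, 0.998, 0.059, -0.001]
force: [-0.1, -0.1, -0.8]
width: 0.415
clock: 56.5
eef_pos: [0.6686, 0.0196, 0.0259]
tcp_rot: [-0.0, 0.998, 0.059, 0.0]
force: [-0.4, -0.5, -0.1]
width: 0.412
clock: 56.75
eef_pos: [0.6687, 0.0196, 0.0247]
tcp_rot: [-0.0, 0.998, 0.059, 0.0]
force: [0.7, 0.4, -1.9]
width: 0.409
```

```bash
python3 -m creep '[[[0,0,0],[0,0,0.8],0],[[0,0,0],[0,0,0],0]]'; python3 -m creep '[[[0,0,0],[0,0,0],0.6],[[0,0,0],[0,0,0],0.7],[[0,0,0],[0,0,0],0.8],[[0,0,0],[0,0,0],1],[[0,0,0],[0,0,0],1],[[0,0,0],[0,0,-20],1],[[0,0,0],[0,0,-40],1],[[0,0,0],[0,0,-40],1],[[0,0,0],[-10,-20,0],0],[[0,0,0],[-10,-40,0],0],[[0,0,0],[-10,-40,0],0],[[0,0,0],[-10,-40,0],0]]';python3 -m creep '[[[0,0,0],[-10,-40,0],0],[[0,0,0],[0,-40,0],0],[[0,0,0],[0,0,0],0]]'; python3 -c "
from h import *
p,d=eyes.grab_frame('top'); crop('top',p,230,160,100,100,7,'t27.png'); crop('top',p,165,160,80,70,10,'t28.png')
W=cloud('top',d); g=(p[...,1].astype(int)-p[...,0]>40)&(p[...,1].astype(int)-p[...,2]>30)
k,l,s,c=cv2.connectedComponentsWithStats(g.astype(np.uint8))
for i in range(1,k):
  if s[i,4]>20: print(c[i],s[i,4],np.median(W[l==i],0).round(4),atz('top',*c[i],.060).round(4))
p,d=eyes.grab_frame('scene'); crop('scene',p,200,130,190,110,4,'s27.png'); W=cloud('scene',d)
g=(p[...,1].astype(int)-p[...,0]>50)&(p[...,1].astype(int)-p[...,2]>40)
k,l,s,c=cv2.connectedComponentsWithStats(g.astype(np.uint8))
for i in range(1,k):
  if s[i,4]>20: print(c[i],s[i,4],np.median(W[l==i],0).round(4))
need(.6283,.2636,.1,6.8)"
```

```text
clock: 57.0
eef_pos: [0.6687, 0.0196, 0.0246]
tcp_rot: [-0.0, 0.998, 0.059, 0.0]
force: [-2.0, 0.2, 4.3]
width: 0.409
clock: 58.5
eef_pos: [0.6108, 0.1554, 0.124]
tcp_rot: [-0.0, 0.998, 0.059, -0.0]
force: [0.8, 0.2, 0.3]
width: 0.144
clock: 58.88
eef_pos: [0.5913, 0.2352, 0.124]
tcp_rot: [-0.0, 0.998, 0.061, -0.0]
force: [0.5, -0.9, -0.4]
width: 0.001
[296.33846154 138.29230769] 65 [ 0.805  -0.0238  0.0718] [ 0.8084 -0.025   0.06  ]
[139.05882353 173.02941176] 68 [0.706  0.4569 0.0727] [0.7088 0.4604 0.06  ]
[413.26153846 157.66153846] 65 [0.706  0.4518 0.0723]
[348.07692308 174.98717949] 78 [0.6331 0.2627 0.0723]
[320.2484472  278.01242236] 161 [ 0.8047 -0.0277  0.073 ]
t 58.98 pos [0.5921 0.2324 0.1239] hd 6.89 F [ 0.9 -0.5  0.5] w 0.0
turn [0.02 0.03 0.09] then shift mm (after turn) [ 39.7 -26.7  23.9] | (before turn) [ 39.7 -26.6  23.8]
```

View pics/t27.png

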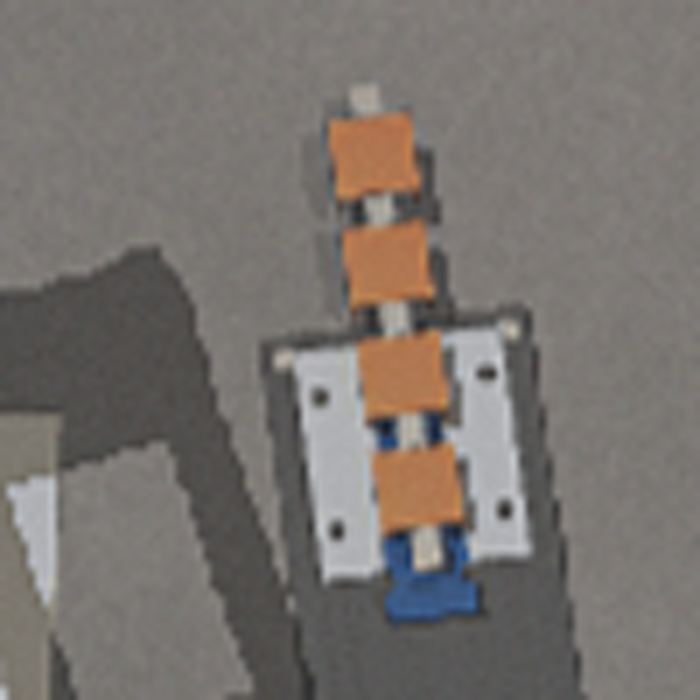

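View pics/s27.png

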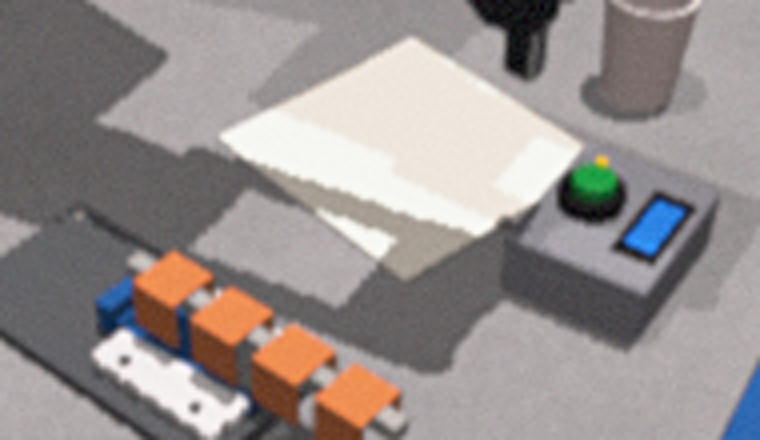

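```bash
python3 -c "
from h import *
print(atz('top',201,195.6,.073), fix(atz('top',281.8,172.6,.072)))
need(.631,.265,.062,6.8)"
```

```text
[0.63233525 0.26634838 0.073     ] [[154.3459028   -1.15251101]]
t 58.98 pos [0.5921 0.2324 0.1239] hd 6.89 F [ 0.9 -0.5  0.5] w 0.0
turn [0.02 0.03 0.09] then shift mm (after turn) [ 42.5 -27.8  61.9] | (before turn) [ 42.6 -27.7  61.8]
```

```bash
python3 -m creep '[[[0,0,0],[20,-14,10],0],[[0,0,0],[20,-15,20],0],[[0,0,0],[2.5,0,20],0],[[0,0,0],[0,0,5],0],[[0,0,0],[0,0,0],0],[[0,0,0],[0,0,0],0]]'; python3 -c "
from h import *
need(.632,.267,.05,6.8)
p,d=eyes.grab_frame('scene'); crop('scene',p,310,120,80,70,9,'s29.png')"
```

```text
clock: 59.72
eef_pos: [0.6317, 0.2655, 0.0697]
tcp_rot: [-0.0, 0.998, 0.059, 0.0]
force: [0.1, 0.2, -0.1]
width: -0.002
t 59.73 pos [0.6317 0.2655 0.0697] hd 6.78 F [ 0.1  0.2 -0.1] w -0.002
turn [-0.01 -0.04 -0.02] then shift mm (after turn) [ 0.4 -1.4 19.7] | (before turn) [ 0.4 -1.4 19.7]
```

View pics/s29.png

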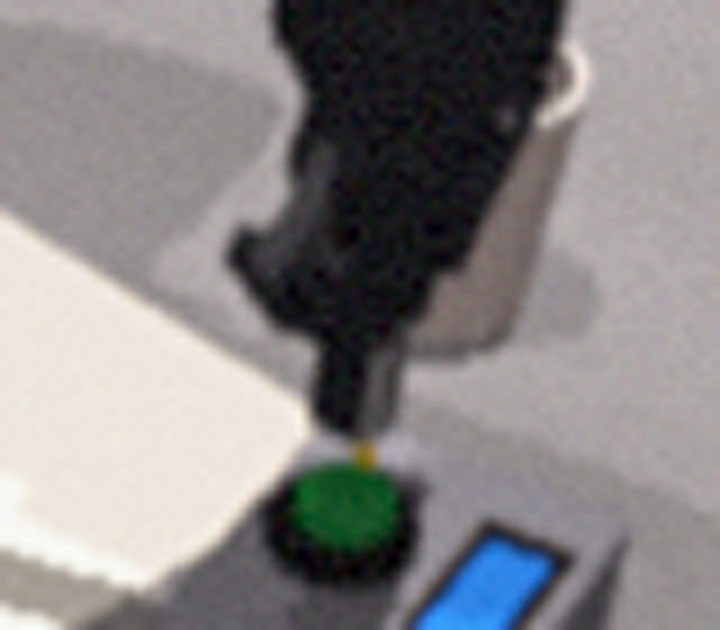

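Fingers are above the button. Press down in steps.

```bash
python3 -m creep '[[[0,0,0],[0,-1,10],0],[[0,0,0],[0,0,6],0],[[0,0,0],[0,0,3],0],[[0,0,0],[0,0,0],0]]'; python3 -m creep '[[[0,0,0],[0,0,3],0],[[0,0,0],[0,0,0],0]]';python3 -m creep '[[[0,0,0],[0,0,3],0],[[0,0,0],[0,0,0],0]]';python3 -m creep '[[[0,0,0],[0,0,2],0],[[0,0,0],[0,0,0],0]]'
```

```text
clock: 60.28
eef_pos: [0.6312, 0.2669, 0.0493]
tcp_rot: [0.0, 0.998, 0.059, -0.0]
force: [-0.3, -0.9, 0.7]
width: 0.005
clock: 60.52
eef_pos: [0.6318, 0.2671, 0.0471]
tcp_rot: [-0.0, 0.998, 0.059, 0.0]
force: [-0.2, 1.1, 2.2]
width: -0.001
clock: 60.78
eef_pos: [0.6319, 0.267, 0.0441]
tcp_rot: [-0.0, 0.998, 0.059, 0.0]
force: [-0.1, 1.1, 3.4]
width: -0.006
clock: 61.02
eef_pos: [0.6319, 0.2671, 0.0425]
tcp_rot: [-0.0, 0.998, 0.059, 0.0]
force: [0.1, 0.4, 7.8]
width: 0.001
```

```bash
python3 -m creep '[[[0,0,0],[0,0,1],0],[[0,0,0],[0,0,0],0],[[0,0,0],[0,0,0],0]]';python3 -m creep '[[[0,0,0],[0,0,-10],0],[[0,0,0],[0,0,-40],0],[[0,0,0],[0,0,-60],0],[[0,0,0],[-40,0,-30],0],[[0,0,0],[-50,0,0],0],[[0,0,0],[-50,0,0],0],[[0,0,0],[0,0,0],0],[[0,0,0],[0,0,0],0]]'; python3 -c "
from h import *
for n in ('scene','top'):
  p,d=eyes.grab_frame(n); cv2.imwrite('pics/'+n+'30.png',p[:,:,::-1])
  W=cloud(n,d); g=(p[...,1].astype(int)-p[...,0]>40)&(p[...,1].astype(int)-p[...,2]>30)&(abs(W[...,0]-.63)<.04)&(abs(W[...,1]-.265)<.04)
  print(n,g.sum(),W[g].mean(0) if g.any() else '')
  crop(n,p,*((190,150,110,100,7) if n=='scene' else (230,160,100,100,7)),n[0]+'31.png')
print(bot.sense()['force'])"
```

```text
clock: 61.4
eef_pos: [0.6319, 0.2671, 0.0424]
tcp_rot: [-0.0, 0.998, 0.059, 0.001]
force: [-3.4, -0.3, 12.8]
width: 0.0
clock: 62.4
eef_pos: [0.493, 0.2505, 0.181]
tcp_rot: [-0.0, 0.998, 0.059, 0.001]
force: [0.5, 0.9, 0.2]
width: 0.001
scene 85 [0.63239641 0.26379688 0.07091056]
top 72 [0.63328353 0.26677272 0.07302591]
[ 0.47218266 -0.78307862 -0.19348877]
```

View pics/scene30.png

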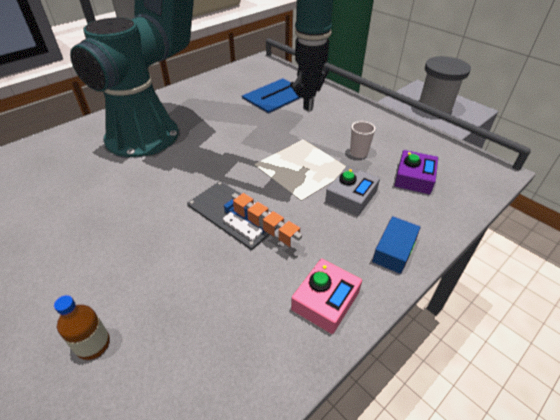

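View pics/t31.png

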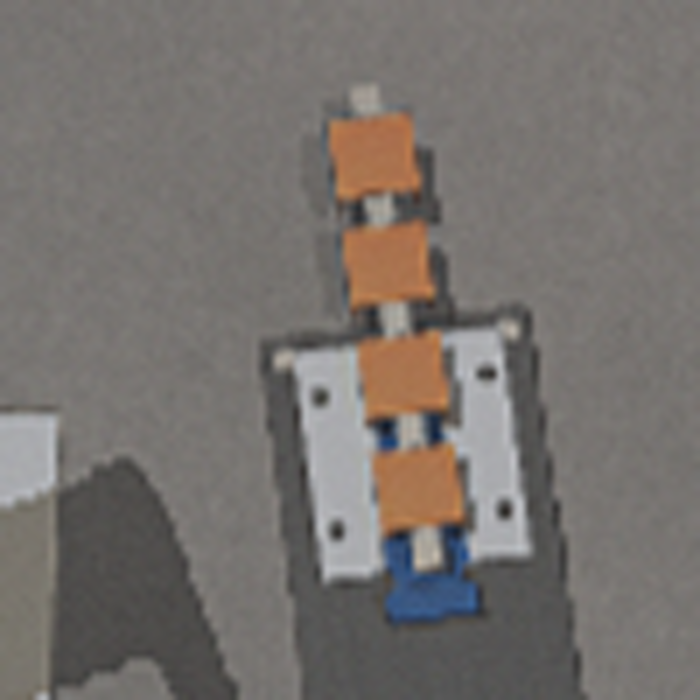

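View pics/s31.png

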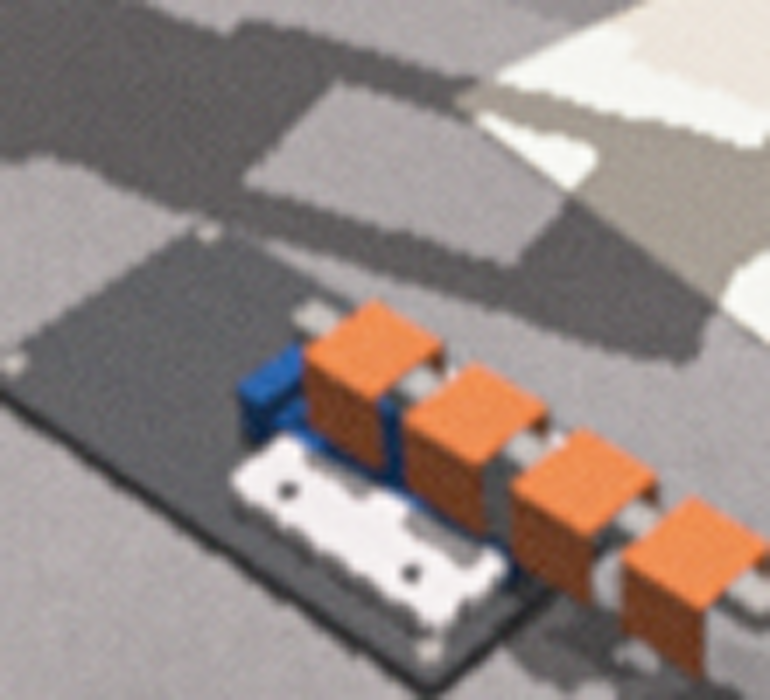

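```bash
python3 -c "
from station import bot
print(bot.hand_in(), bot.sense()['clock'])"
```

```text
the job is handed in; nothing more can be done
the job is handed in; nothing more can be done
```

The job is done and handed in, about 62 s into the 210 s allowed. `hand_in` gives no verdict, so what follows is from my own checks.

**What I did**
- **Rack:** I carried it by the rail to the apron, slid it into the way and let go. Then I pushed low on the heel to about 25 N, and it stopped moving from roughly 6 N on.
- **Specimens:** I hung all four that were on the mat astride the rail, about 48 mm apart, leaving roughly 14 mm between neighbours.
- **Start button:** I pressed it about 6 mm until it bottomed (12.8 N), then raised the arm clear.

**Last checks**
- **Rack:** The cameras put it between about 1 mm short of home and 2 mm past it. It was 0 to 1.2 mm off the centreline and within 0.2° of the way. The 2 mm camera calibration limits how exact these figures are.
- **Specimens:** All four look upright, square and centred on the rail, and the mat is empty.
- **Button:** Its top is back at about 0.072 m, the same height as before the press.
- **Bystanders:** The bottle, the beaker and the look-alike boxes look unmoved. The final force reading was within noise of zero, so the arm was touching nothing.

**What failed or disagreed**
- **TCP height:** The reported TCP height was about 23 mm lower than the true fingertip height. My first grasp therefore closed on top of the rail with about 6 N. I found the error by touching the bench and allowed for it from then on.
- **Sideways offset:** The cameras and the reported TCP also differed by about 2 mm in y, which I allowed for as well.
- **Rack knock:** I saw no sign that the rack was knocked during the run.

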